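# Set a proximity sensor's gap with a blade gauge and lock its slide

### The arm

A 7-joint arm with a two-finger parallel gripper is mounted at the origin on a cart in front of the work surface, level with it; the furniture and walls round the work are solid. World frame = base frame: x ahead of the robot, y to its left, z up, the work surface at z = 0. Lengths are in m, angles in rad, forces in N, time in s.
With the tool pointing down it reaches from about 0.425 to 1.025 m from the base axis. Payload 3.6 kg.
Tool frame: the origin (TCP) lies midway between the tips of the shut fingers; the grasp point (between the pads) lies 19 mm behind it (robot.grip_depth is the z of the grasp point in the tool frame, in m); z points along the fingers, y is the direction in which the jaws open and shut (so a half turn about z gives the same grasp; the last joint's range is limited). The gripper opens to 85 mm and grips with 20 to 120 N. Pads are 22 mm wide; open, the fingers measure 114 mm over their backs; the gripper's body (76 mm by 85 mm) begins 54 mm behind the grasp point. The pads swing forward as they close: fully open they stand 13 mm farther back than shut.
Start: joints at [1.048, 0.591, 0.048, 1.609, -0.033, 0.943, -0.034], TCP at [0.302, -0.659, 0.231] pointing down, gripper open.
Joint ranges: [-2.69, 2.69], [-0.47, 2.24], [-1.27, 1.36], [0.19, 2.51], [-1.53, 4.68], [0.08, 2.07], [-3.09, 3.09]. Speed limits (rad/s): [2.57, 2.57, 3.14, 3.14, 3.14, 3.14, 3.14].

### API

Orientations are given as a rotation vector (axis times angle).
In Python, from rig import robot, optics gives the robot as it stands.
- The arm moves only by the tool send_rows, never from a script. Its argument "commands" is a list of rows, each an object with "hand": the gripper's target within -1 to 1 (shut at 1, half-way at 0, fully open at -1); "xyz": the shift along the world's x, y, z normalised to -1 to 1, where 1 is 2 cm, a list of three; "turn": the turn about the world's z normalised to -1 to 1, where 1 is 0.12 rad. In form: [{"hand": hand, "xyz": [tx, ty, tz], "turn": turn}, ...]. A call has exactly 5 rows; each row shifts and turns the commanded pose from where the row before left it; what a row does not reach is not made up. A row lasts 1/12 s, in which the tool goes at most 41.7 mm and 7.16 degrees, less where a joint would pass 70% of its speed; a pose out of reach is approached as far as the arm can. A call with a number of a shift or a turn outside -1 to 1 is refused whole. A call with a gripper value outside its range is refused whole. The fingers move at their own pace and stop on an object; "newtons" is the grip in N (left out, the last holds). Time passes only in rows, so rows that do not move let the fingers close, or fill a call up. It gives the time, the measured TCP pose, the force and the opening at its end, in the units of the state.
- robot.observe(): the state, without advancing time (a new reading comes with each control period).
- optics.snapshot(name): name is "side" or "top" or "wrist"; returns a dict with "pixels" (480x640x3 uint8, red, green, blue), "K" (3x3 intrinsics, pixels), "k1" (the pictures are not rectified: a ray, as slopes to the right and down, at radius r is drawn at 1 + k1 r^2 times it, then the intrinsics apply), "extrinsics" (4x4, takes a point from camera to world coordinates). Camera axes: x right, y up, looking along -z (the intrinsics and any distortion apply to the point x, -y, -z); pixel columns grow to the right and rows downward; lengths in m; the calibration is good to about 2 mm. A picture is of the moment at which its call begins. There is no depth.
- robot.sign_off(): hands the job in, once; it reports no verdict.
The state is a dict: "t": time; "q": joint angles; "joint_velocities": joint speeds; "joint_efforts": joint torques, N m; "eef_pos": TCP position; "tcp_rot": TCP orientation; "contact_force": force on the tool from outside, world axes, zero at the start; "ft_torque": the same for the moment, N m; "finger_gap": opening from 0.0 (shut) to 1.0 (fully open).
Only numpy, scipy, OpenCV 4.12 (cv2) and the standard library are available. Lean on these libraries where they do the work, as an engineer would, in place of code of your own. Each camera call takes 0.05 s, during which the arm holds its last target.

### The job

Set the sensing gap of the proximity sensor on the bench module: put the yellow blade of the setting gauge all the way into the gap between sensor and trigger plate, slide the sensor carriage up until the blade is just nipped flat between the two, and lock the carriage by turning the black wing knob firmly clockwise. Then take the gauge out and stand it back upright on the bench, clear of the module, leaving the sensor where it was set.

Things in the scene. Friction and masses are not known exactly. Their poses are not given: they have to be found in the camera images.
- sensor_mount: Fixed sensor module: grey base plate 90 (x) x 210 (y) x 8 mm. Origin: centre of its underside, on the bench (z = 0); x points away from the robot, near long edge at x = -45 mm. Rail along y, 36 mm wide, top at 18 mm. At the -y end a dark steel trigger plate, x -40 to +10 mm, top at 48 mm, its face at y = -70 mm looking to +y. The gap before it is open above and to -x.
- trigger_face (a point): Point on the trigger plate's face opposite the sensor's centre: (-18, -70, 36) mm in the module's frame; axes as the module's.
- sensor_slide (a joint): Travel of the dark blue sensor carriage toward the trigger plate (module -y), in m, 0 to 0.056: gap between sensor face and trigger plate = 0.060 - this. Loose, it slides with about 1.5 N and stays where left. Block 64 (x) x 56 (y) mm, 22 mm behind the sensor face, centred on module x = 0; its sensor holder is 50 mm high.
- sensor_face (a point): Centre of the round sensor's front face (18 mm across, orange cap on a steel threaded barrel lying along y, looking to -y at the trigger plate), 36 mm above the bench; it moves with the carriage; axes as the module's.
- clamp_knob (a joint): Angle of the carriage's clamp knob, rad, growing clockwise seen from above. Loose below about 0.5, where it starts; beyond, its screw bears ever harder on the rail; locked from 1.1 on (then holds over 60 N); end stop 1.6. Turning takes 0.17 N m loose, about 0.3 N m at the stop; stays where left.
- knob_grip (a point): Middle of the black wing knob's bar, on its vertical axis, 70 mm above the bench. Bar 42 mm long along this point's y, 12 mm thick along its x, 57 to 83 mm above the bench, higher than all round it (hub 24 mm across below). From the sensor face it lies +33 mm in module x and +50 mm in y. The bar lies along module y at angle 0 and turns with the knob.
- gauge: Loose setting gauge, 160 g, standing upright: grey grip block 36 (x) x 26 (y) x 78 mm high with a yellow blade 8 mm thick (y), sticking out 52 mm from its +x face, 25 to 47 mm above its foot. Origin: centre of the block's underside. Fully in: foot on the bench, the block's +x face at the base plate's near edge, the blade along module x over the rail.
- gauge_tip (a point): Middle of the blade's free end, 70 mm from the gauge's origin along its x and 36 mm up; axes as the gauge's.
- loupe: Bystander: black magnifier loupe, 42 mm across, 40 mm high; origin: centre of its underside.
- screwdriver_blue: Bystander: blue-handled screwdriver, 145 mm long along its x, lying; origin: centre of its underside.
- hex_key: Bystander: hex key, 35 x 93 x 6 mm, long arm along y, lying; origin: centre of its underside.
- t_bracket: Bystander: small die-cast corner bracket, 36 x 38 x 36 mm; origin: centre of its underside.

How it is judged:
By the outcome, as a careful person would: the job done as asked, in the order asked, and still so for the second after the job is handed in, with the robot touching nothing.
It also fails if it takes over 72 s, if anything falls off the work surface, if the arm or the gripper's body presses on something with over 40 N, if the wrist force passes 120 N, or if a joint passes its speed limit or range.

## Working session

There is one attempt and no reset: what is moved stays moved. The work goes in short steps, Python scripts to look and compute and a tool call to move; the robot and the scene stay as the last step left them, time stands still between calls to the robot, and variables do not carry over. Pictures are saved under pics/ and viewed, and the job is handed in when it is done.

Besides the shell and the picture viewer there is one more tool, called after "Emit:" in YAML: its name, and indented under it one key for each argument. send_rows: Moves the arm, as the interface text tells. Its arguments: {"type":"object","properties":{"commands":{"type":"array","items":{"type":"object","properties":{"hand":{"type":"number"},"xyz":{"type":"array","items":{"type":"number"}},"turn":{"type":"number"}}}},"newtons":{"type":"number"}},"required":["commands"]}

```bash
mkdir -p pics; ls; python3 - <<'E'
from rig import robot, optics
import cv2,numpy as np
print(robot.observe())
for n in ["side","top","wrist"]:
    s=optics.snapshot(n); cv2.imwrite(f"pics/{n}0.png",s["pixels"][:,:,::-1]); print(n,s["K"],s["k1"],s["extrinsics"])
E
```

```text
pics
{'t': 0.0, 'q': array([ 1.04751597,  0.59212436,  0.04828245,  1.60984566, -0.03332439,
        0.94268319, -0.03371542]), 'joint_velocities': array([ 0.00195171, -0.00025084,  0.00012151, -0.00069773, -0.00050243,
        0.00019075,  0.00044078]), 'joint_efforts': array([-1.69057530e-04, -5.48679471e+01,  1.54671438e+00, -1.98123926e+01,
        9.41296545e-03,  8.62388959e-03, -5.76064892e-06]), 'eef_pos': array([ 0.30175994, -0.65829803,  0.23012796]), 'tcp_rot': array([-3.06718297e+00, -6.69547609e-01,  9.05422306e-04]), 'contact_force': array([ 0.02717729, -0.10362003,  0.69423608]), 'ft_torque': array([-0.00639175,  0.02643697, -0.02750672]), 'finger_gap': 0.9993166085705565}
side [[468.69490331   0.         320.63442444]
 [  0.         468.69490331 239.96119174]
 [  0.           0.           1.        ]] 0.0011893706283638826 [[ 0.98808611  0.098839   -0.11796906  0.37531052]
 [-0.15385423  0.61525994 -0.77316498 -0.69888158]
 [-0.00383722  0.78210361  0.62313659  0.64398477]
 [ 0.          0.          0.          1.        ]]
top [[548.22309307   0.         317.53876586]
 [  0.         548.22309307 247.81696477]
 [  0.           0.           1.        ]] -0.10123534727806263 [[ 0.00778843  0.99558829 -0.09350559  0.35775403]
 [-0.99972113  0.00983706  0.02146823  0.0355934 ]
 [ 0.02229334  0.09331231  0.99538727  1.22691916]
 [ 0.          0.          0.          1.        ]]
wrist [[388.04273234   0.         320.85659324]
 [  0.         388.04273234 240.67876804]
 [  0.           0.           1.        ]] -0.08642782776622304 [[ 0.41662513  0.86899639  0.26696214  0.36947188]
 [-0.9090741   0.39915504  0.11941329 -0.6283528 ]
 [-0.00278956 -0.29243894  0.95628013  0.37252234]
 [ 0.          0.          0.          1.        ]]
```

View pics/side0.png

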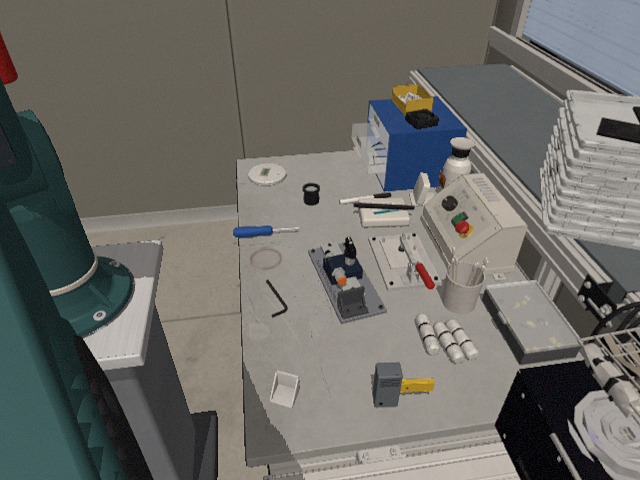

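View pics/top0.png

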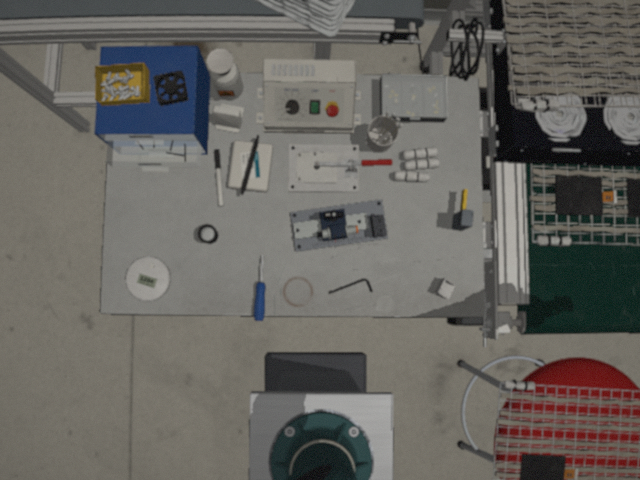

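View pics/wrist0.png

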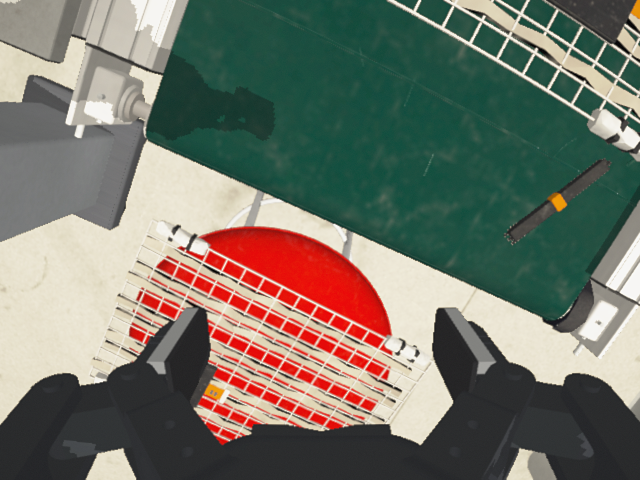

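```bash
cat > h.py <<'E'
import numpy as np,cv2
from rig import robot,optics
from scipy.optimize import least_squares
def proj(s,P):
    P=np.atleast_2d(P).astype(float); E=np.array(s["extrinsics"]); 
    c=(P-E[:3,3])@E[:3,:3]; u=np.c_[c[:,0],-c[:,1]]/(-c[:,2:3])
    r2=(u**2).sum(1,keepdims=True); u=u*(1+s["k1"]*r2); K=np.array(s["K"])
    return np.c_[u[:,0]*K[0,0]+K[0,2],u[:,1]*K[1,1]+K[1,2]]
def ray(s,p):
    K=np.array(s["K"]);E=np.array(s["extrinsics"])
    u=np.array([(p[0]-K[0,2])/K[0,0],(p[1]-K[1,2])/K[1,1]]);v=u.copy()
    for _ in range(20): v=u/(1+s["k1"]*(v@v))
    d=E[:3,:3]@np.array([v[0],-v[1],-1]);return E[:3,3],d
def onz(s,p,z):
    o,d=ray(s,p);return o+d*(z-o[2])/d[2]
def mod(pose,P): # pose x,y,yaw
    P=np.atleast_2d(P);c,t=np.cos(pose[2]),np.sin(pose[2])
    return np.c_[pose[0]+c*P[:,0]-t*P[:,1],pose[1]+t*P[:,0]+c*P[:,1],P[:,2]]
def crop(s,name,x0,y0,w,h,f):
    im=s["pixels"][y0:y0+h,x0:x0+w,::-1]
    cv2.imwrite(f"pics/{name}.png",cv2.resize(im,None,fx=f,fy=f,interpolation=cv2.INTER_CUBIC))
E
python3 - <<'E'
from h import *
s=optics.snapshot("side");t=optics.snapshot("top")
import pickle;pickle.dump((s,t),open("st0.pkl","wb"))
crop(s,"sm",300,230,100,100,6);crop(s,"sg",360,345,100,75,7);crop(t,"tm",280,190,120,70,6);crop(t,"tg",430,175,60,60,8)
E
```

```text
(no output)
```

View pics/sm.png

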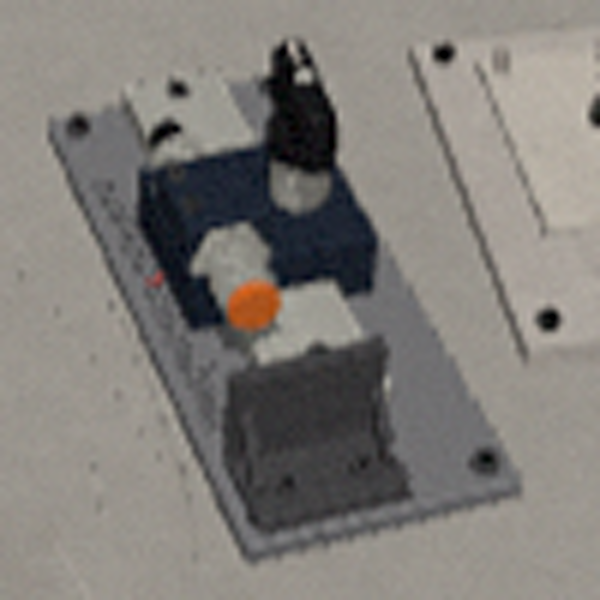

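View pics/sg.png

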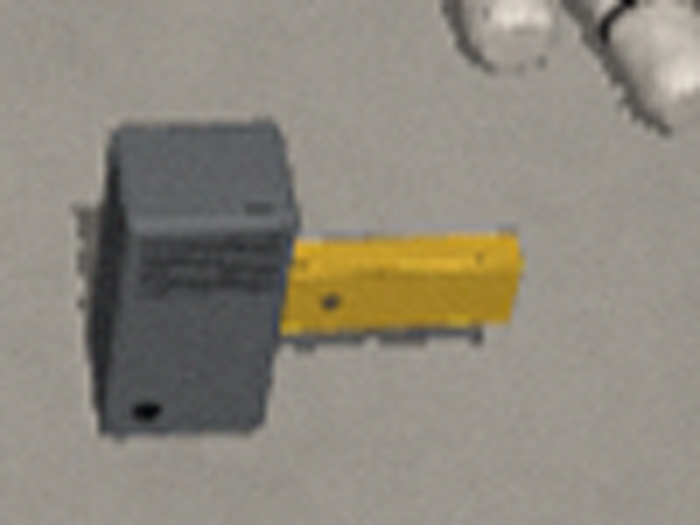

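View pics/tm.png

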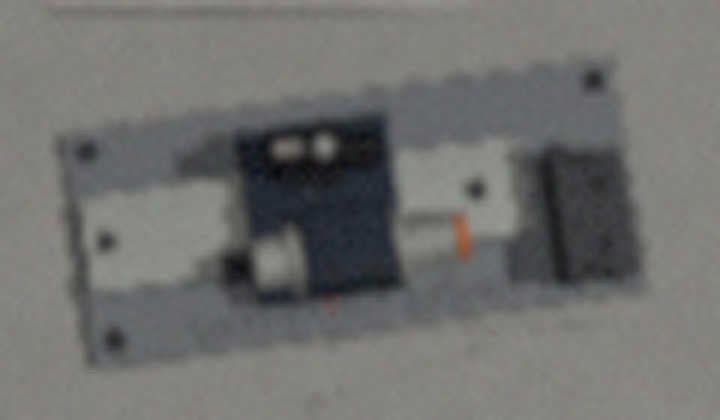

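View pics/tg.png

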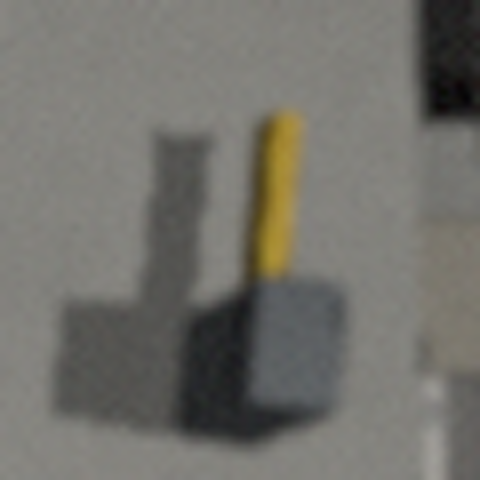

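```bash
cat > fit0.py <<'E'
from h import *
import pickle
s,t=pickle.load(open("st0.pkl","rb"))
def px(x0,y0,f,l): return np.array([[x0+(u+.5)/f-.5,y0+(v+.5)/f-.5] for u,v in l])
tm=px(280,190,6,[(62,135),(612,62),(645,290),(90,368),(86,150),(593,80),(114,341)]);
sm=px(300,230,6,[(250,549),(520,487),(50,120)])
Mt=np.array([[45,105,8],[45,-105,8],[-45,-105,8],[-45,105,8]])/1e3
Ms=np.array([[-45,-105,8],[45,-105,8],[-45,105,8]])/1e3
f=lambda p:np.r_[(proj(t,mod(p,Mt))-tm[:4]).ravel(),(proj(s,mod(p,Ms))-sm).ravel()]
for w in (0,1):
    ff=f if w else lambda p:f(p)[:8]
    r=least_squares(ff,[0.55,0,0.1]);print("mod",r.x,np.round(r.fun,1))
pm=r.x
o=px(300,230,6,[(254,305)]);
print("sensor side", proj(s,mod(pm,[[-.018,-.010,.036]])),o)
# sensor y fit
so=least_squares(lambda q:np.r_[(proj(s,mod(pm,[[-.018,q[0],.036]]))-o).ravel()],[0]);print(so.x,so.fun)
ot=px(280,190,6,[(468,237)]);
so=least_squares(lambda q:np.r_[(proj(t,mod(pm,[[-.018,q[0],.045]]))-ot).ravel()],[0]);print(so.x,so.fun)
G=np.array([[-18,13,78],[18,13,78],[18,-13,78],[-18,-13,78],[-18,-13,0],[18,-13,0],[70,4,47],[70,-4,47],[70,-4,25]])/1e3
gs=px(360,345,7,[(118,126),(275,121),(297,217),(130,230),(100,433),(265,430),(520,234),(524,262),(512,322)])
Gt=np.array([[18,13,78],[18,-13,78],[-18,-13,78],[-18,13,78],[70,4,47],[70,-4,47]])/1e3
gt=px(430,175,8,[(258,278),(345,284),(335,408),(250,400),(272,112),(302,113)])
a=lambda p:(proj(s,mod(p,G))-gs).ravel(); b=lambda p:(proj(t,mod(p,Gt))-gt).ravel()
for ff in (a,b,lambda p:np.r_[a(p),b(p)]):
    r=least_squares(ff,[0.5,-0.3,0]);print("g",r.x,np.round(r.fun,1))
E
python3 fit0.py
```

```text
mod [ 0.52396482 -0.03730304  0.14576397] [-0.5 -0.4 -0.1 -0.5  0.4  0.6  0.2  0.3]
mod [ 0.52393227 -0.03674361  0.1459831 ] [-0.7 -0.4 -0.3 -0.5  0.1  0.7 -0.1  0.3 -0.7  0.7  0.8 -0.1  0.2  0.4]
sensor side [[337.92312238 272.75648524]] [[341.91666667 280.41666667]]
[-0.03242647] [-0.12880944  0.06444511]
[-0.03771393] [-0.0609484  -0.45098536]
g [ 0.53375708 -0.30620867 -0.11648833] [-1.1 -0.9  1.  -1.   0.9  0.4 -0.5 -0.6  0.1  1.2  0.1  0.8 -0.5 -0.4
  0.2  0.2 -0.2  0.3]
g [ 0.53437253 -0.3090782  -0.10714478] [-0.3 -0.8  0.7 -0.1  0.5  0.8 -0.7  0.4 -0.  -0.3 -0.2  0. ]
g [ 0.53378977 -0.30696639 -0.11389584] [-1.  -0.4  1.1 -0.6  1.1  0.8 -0.3 -0.1  0.3  1.7  0.3  1.2 -0.3 -0.1
  0.4  0.5 -0.1  0.6 -1.2 -0.6 -0.2  0.2 -0.5  1.1 -1.7  0.6 -0.7 -0.
 -1.   0.3]
```

Emit:
send_rows:
  commands:
    - {"hand": -1,"xyz": [0.58,0.88,0],"turn": -0.23}
    - {"hand": -1,"xyz": [0.58,0.88,0],"turn": -0.23}
    - {"hand": -1,"xyz": [0.58,0.88,0],"turn": -0.23}
    - {"hand": -1,"xyz": [0.58,0.88,0],"turn": -0.23}
    - {"hand": -1,"xyz": [0.58,0.88,0],"turn": -0.23}
  newtons: 40

```text
t: 0.67
eef_pos: [0.3605, -0.5701, 0.2312]
tcp_rot: [-3.108, -0.454, 0.0]
contact_force: [0.1, 0.3, 0.1]
finger_gap: 1.0
```

Emit:
send_rows:
  commands:
    - {"hand": -1,"xyz": [0.58,0.88,0],"turn": -0.23}
    - {"hand": -1,"xyz": [0.58,0.88,0],"turn": -0.23}
    - {"hand": -1,"xyz": [0.58,0.88,0],"turn": -0.23}
    - {"hand": -1,"xyz": [0.58,0.88,0],"turn": -0.23}
    - {"hand": -1,"xyz": [0.58,0.88,0],"turn": -0.23}

```text
t: 1.08
eef_pos: [0.4185, -0.4821, 0.2312]
tcp_rot: [-3.132, -0.239, 0.0]
contact_force: [0.5, -0.3, -0.0]
finger_gap: 0.996
```

Emit:
send_rows:
  commands:
    - {"hand": -1,"xyz": [0.58,0.88,0],"turn": -0.23}
    - {"hand": -1,"xyz": [0.58,0.88,0],"turn": -0.23}
    - {"hand": -1,"xyz": [0.58,0.88,0],"turn": -0.23}
    - {"hand": -1,"xyz": [0.58,0.88,0],"turn": -0.23}
    - {"hand": -1,"xyz": [0.58,0.88,0],"turn": -0.23}

```text
t: 1.5
eef_pos: [0.4766, -0.3941, 0.2313]
tcp_rot: [-3.141, -0.023, 0.0]
contact_force: [0.6, -0.4, -0.7]
finger_gap: 1.001
```

```bash
python3 - <<'E'
from h import *
import pickle
w=optics.snapshot("wrist");pickle.dump(w,open("w1.pkl","wb"))
cv2.imwrite("pics/w1.png",w["pixels"][:,:,::-1]); print(robot.observe()['eef_pos'],robot.observe()['q'])
print(np.round(w["extrinsics"],3))
print(proj(w,mod([.5338,-.307,-.114],np.array([[0,0,78],[70,0,47],[0,0,0]])/1e3)))
import pickle
s,t=pickle.load(open("st0.pkl","rb"))
for p in [(330,292),(372,291),(367,280)]: print("hex",onz(t,p,0.003))
for p in [(284,290),(312,290)]: print("ring",onz(t,p,0.003))
print("edge",onz(t,(483,250),0),onz(t,(300,316),0),onz(t,(445,287),0))
E
```

```text
[ 0.48043317 -0.38865752  0.23105667] [ 0.51387871  0.45902671  0.1323367   1.86278972 -0.08582295  0.825962
 -0.8594223 ]
[[ 0.014  0.956  0.293  0.551]
 [-1.     0.014  0.003 -0.394]
 [-0.001 -0.293  0.956  0.374]
 [ 0.     0.     0.     1.   ]]
[[205.15260003 145.56043468]
 [221.80098001  53.82605929]
 [228.8490064  140.76580369]]
hex [ 0.37410059 -0.01935279  0.003     ]
hex [ 0.37699697 -0.11330347  0.003     ]
hex [ 0.4014918  -0.10206918  0.003     ]
ring [0.37768405 0.08313197 0.003     ]
ring [0.3782274  0.02080193 0.003     ]
edge [ 0.47173625 -0.36896746  0.        ] [0.32028626 0.04696866 0.        ] [ 0.38696715 -0.27951389  0.        ]
```

View pics/w1.png

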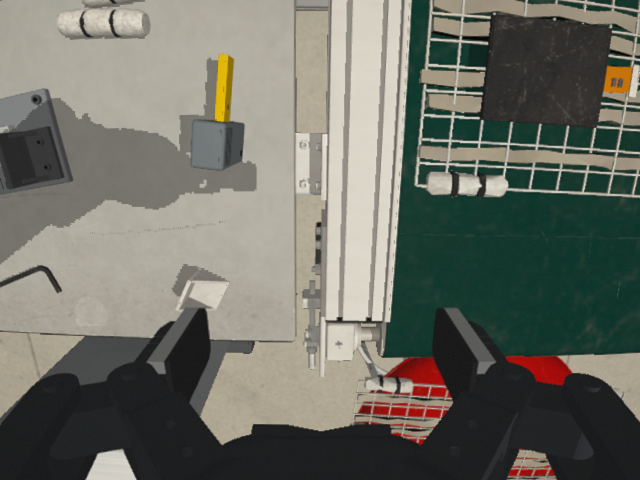

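```bash
python3 - <<'E'
from h import *
import pickle
w=pickle.load(open("w1.pkl","rb")); crop(w,"w1g",180,40,80,140,5)
E
```

```text
(no output)
```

View pics/w1g.png

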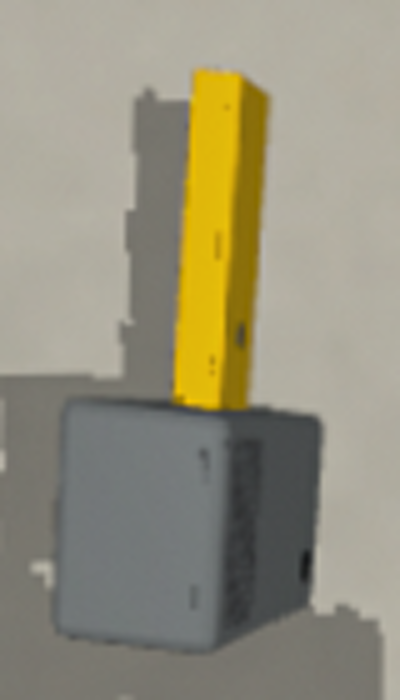

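```bash
python3 - <<'E'
from h import *
import pickle
w=pickle.load(open("w1.pkl","rb"))
def px(x0,y0,f,l): return np.array([[x0+(u+.5)/f-.5,y0+(v+.5)/f-.5] for u,v in l])
g=px(180,40,5,[(60,398),(230,412),(215,652),(55,634),(322,418),(310,608),(193,69),(240,75)])
G=np.array([[18,13,78],[18,-13,78],[-18,-13,78],[-18,13,78],[18,-13,0],[-18,-13,0],[70,4,47],[70,-4,47]])/1e3
r=least_squares(lambda p:(proj(w,mod(p,G))-g).ravel(),[.53,-.307,-.11]);print(r.x,np.round(r.fun,1))
print(robot.observe()['eef_pos'])
E
```

```text
[ 0.53406256 -0.30842658 -0.10593001] [-0.7 -0.5 -0.   0.5  0.2  1.  -1.4  0.8  1.4 -0.7  1.1 -0.  -0.3 -0.5
  0.3 -0.7]
[ 0.48043317 -0.38865752  0.23105667]
```

Emit:
send_rows:
  commands:
    - {"hand": -1,"xyz": [0.58,0.86,0],"turn": -0.2}
    - {"hand": -1,"xyz": [0.58,0.86,-0.5],"turn": -0.2}
    - {"hand": -1,"xyz": [0.58,0.86,-1],"turn": -0.2}
    - {"hand": -1,"xyz": [0.58,0.86,-1],"turn": -0.2}
    - {"hand": -1,"xyz": [0.58,0.86,-1],"turn": -0.2}

```text
t: 1.97
eef_pos: [0.5348, -0.3086, 0.1609]
tcp_rot: [3.137, -0.165, 0.002]
contact_force: [0.6, -1.0, -0.4]
finger_gap: 0.999
```

Emit:
send_rows:
  commands:
    - {"hand": -0.6,"xyz": [0,0,-0.5],"turn": 0}
    - {"hand": -0.6,"xyz": [0,0,0],"turn": 0}
    - {"hand": -0.6,"xyz": [0,0,0],"turn": 0}
    - {"hand": -0.6,"xyz": [0,0,0],"turn": 0}
    - {"hand": -0.6,"xyz": [0,0,0],"turn": 0}

```text
t: 2.38
eef_pos: [0.5339, -0.3113, 0.1526]
tcp_rot: [3.135, -0.167, 0.003]
contact_force: [0.2, -0.3, -0.6]
finger_gap: 0.801
```

```bash
python3 - <<'E'
from h import *
w=optics.snapshot("wrist")
cv2.imwrite("pics/w2.png",w["pixels"][:,:,::-1]); o=robot.observe();print(o['eef_pos'],o['tcp_rot'],o['finger_gap'],o['contact_force'])
E
```

```text
[ 0.53394708 -0.3110185   0.15258039] [ 3.13556513e+00 -1.67003278e-01  2.84431371e-03] 0.8027762881658825 [-0.7658302   0.70600414  0.07788948]
```

View pics/w2.png

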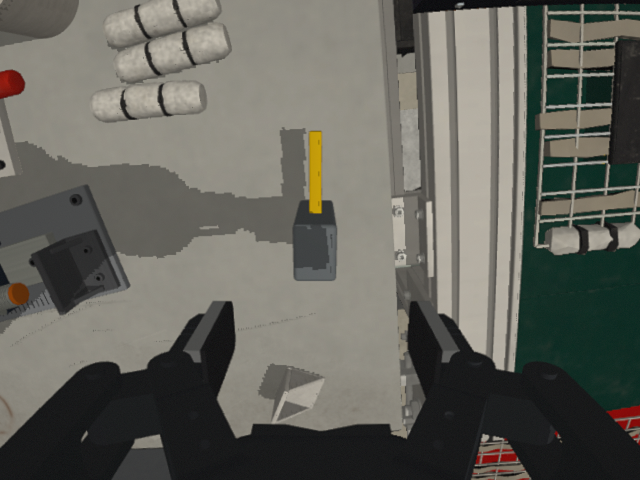

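Emit:
send_rows:
  commands:
    - {"hand": -0.6,"xyz": [0,0.06,-0.9],"turn": 0}
    - {"hand": -0.6,"xyz": [0,0.07,-0.9],"turn": 0}
    - {"hand": -0.6,"xyz": [0,0,-0.9],"turn": 0}
    - {"hand": -0.6,"xyz": [0,0,-0.9],"turn": 0}
    - {"hand": -0.6,"xyz": [0,0,-0.9],"turn": 0}

```text
t: 2.85
eef_pos: [0.5344, -0.3077, 0.0616]
tcp_rot: [3.136, -0.165, 0.003]
contact_force: [0.4, 0.0, -0.1]
finger_gap: 0.799
```

Emit:
send_rows:
  commands:
    - {"hand": -0.6,"xyz": [0,0,-0.8],"turn": 0}
    - {"hand": -0.6,"xyz": [0,0,-0.3],"turn": 0}
    - {"hand": 0.3,"xyz": [0,0,0],"turn": 0}
    - {"hand": 0.6,"xyz": [0,0,0],"turn": 0}
    - {"hand": 1,"xyz": [0,0,0],"turn": 0}

```text
t: 3.27
eef_pos: [0.5349, -0.3073, 0.0406]
tcp_rot: [3.136, -0.164, 0.003]
contact_force: [1.1, -0.4, 0.6]
finger_gap: 0.386
```

Emit:
send_rows:
  commands:
    - {"hand": 1,"xyz": [0,0,0],"turn": 0}
    - {"hand": 1,"xyz": [0,0,0],"turn": 0}
    - {"hand": 1,"xyz": [0,0,0],"turn": 0}
    - {"hand": 1,"xyz": [0,0,0],"turn": 0}
    - {"hand": 1,"xyz": [0,0,0],"turn": 0}

```text
t: 3.68
eef_pos: [0.5349, -0.3072, 0.0407]
tcp_rot: [3.136, -0.164, 0.003]
contact_force: [-0.7, 0.6, 6.0]
finger_gap: 0.301
```

Emit:
send_rows:
  commands:
    - {"hand": 1,"xyz": [0,0,0.5],"turn": 0}
    - {"hand": 1,"xyz": [0,0,1],"turn": 0}
    - {"hand": 1,"xyz": [0,0,1],"turn": 0}
    - {"hand": 1,"xyz": [0,0,0.5],"turn": 0}
    - {"hand": 1,"xyz": [-0.3,0.9,0],"turn": 0.2}

```text
t: 4.1
eef_pos: [0.531, -0.2938, 0.1027]
tcp_rot: [3.132, -0.132, 0.013]
contact_force: [0.8, -1.3, -0.5]
finger_gap: 0.299
```

Emit:
send_rows:
  commands:
    - {"hand": 1,"xyz": [-0.3,0.9,0],"turn": 0.2}
    - {"hand": 1,"xyz": [-0.3,0.9,0],"turn": 0.2}
    - {"hand": 1,"xyz": [-0.3,0.9,0],"turn": 0.2}
    - {"hand": 1,"xyz": [-0.3,0.9,0],"turn": 0.2}
    - {"hand": 1,"xyz": [-0.3,0.9,0],"turn": 0.2}

```text
t: 4.52
eef_pos: [0.4975, -0.1974, 0.0994]
tcp_rot: [-3.141, -0.065, 0.0]
contact_force: [0.7, -0.4, -1.9]
finger_gap: 0.298
```

Emit:
send_rows:
  commands:
    - {"hand": 1,"xyz": [-0.3,0.9,0],"turn": 0.2}
    - {"hand": 1,"xyz": [-0.3,0.9,0],"turn": 0.2}
    - {"hand": 1,"xyz": [-0.3,0.9,0],"turn": 0.2}
    - {"hand": 1,"xyz": [-0.3,0.9,0],"turn": 0.2}
    - {"hand": 1,"xyz": [-0.3,0.9,0],"turn": 0.1}

```text
t: 4.93
eef_pos: [0.4676, -0.1075, 0.0995]
tcp_rot: [-3.133, -0.234, 0.0]
contact_force: [0.8, -0.2, -1.6]
finger_gap: 0.301
```

Emit:
send_rows:
  commands:
    - {"hand": 1,"xyz": [0,0.2,0],"turn": 0}
    - {"hand": 1,"xyz": [0,0,0],"turn": 0}
    - {"hand": 1,"xyz": [0,0,0],"turn": 0}
    - {"hand": 1,"xyz": [0,0,0],"turn": 0}
    - {"hand": 1,"xyz": [0,0,0],"turn": 0}

```text
t: 5.35
eef_pos: [0.4687, -0.1058, 0.0994]
tcp_rot: [3.132, 0.229, 0.001]
contact_force: [-0.5, -0.5, -1.5]
finger_gap: 0.295
```

```bash
python3 - <<'E'
from h import *
import pickle
w=optics.snapshot("wrist");t=optics.snapshot("top");s=optics.snapshot("side")
pickle.dump((w,t,s),open("w3.pkl","wb"))
cv2.imwrite("pics/w3.png",w["pixels"][:,:,::-1]); crop(s,"s3",300,220,110,110,6)
o=robot.observe();print(o['eef_pos'],o['tcp_rot'],o['finger_gap'],o['contact_force'],2*np.arctan2(o['tcp_rot'][1],o['tcp_rot'][0]))
E
```

```text
[ 0.4683213  -0.1053      0.09928938] [3.13281656e+00 2.29716023e-01 3.45418423e-04] 0.30256723253816425 [-0.5840522  -0.77862947 -1.36187708] 0.14638944872725362
```

View pics/w3.png

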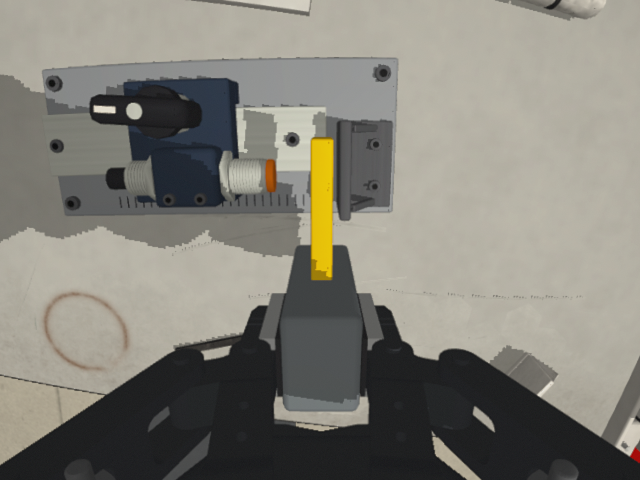

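View pics/s3.png

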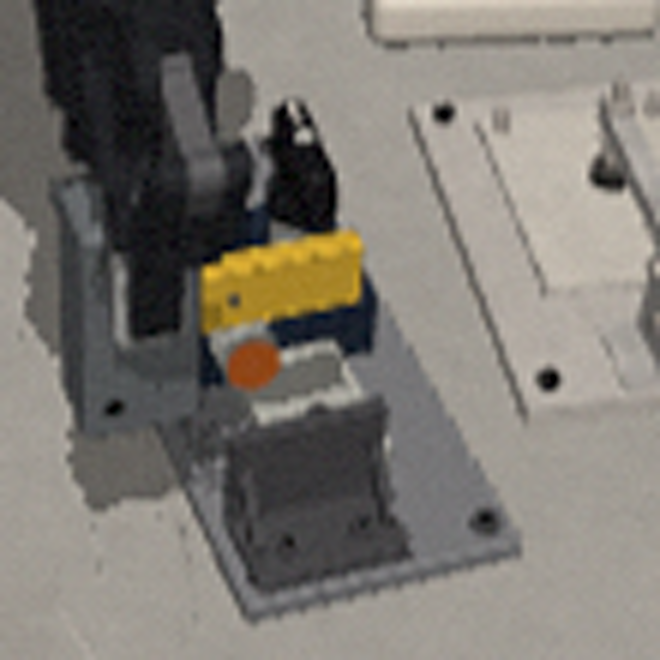

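```bash
python3 - <<'E'
from h import *
import pickle
w,t,s=pickle.load(open("w3.pkl","rb")); crop(w,"w3a",30,40,200,190,4);crop(w,"w3b",220,40,200,190,4)
E
```

```text
(no output)
```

View pics/w3a.png

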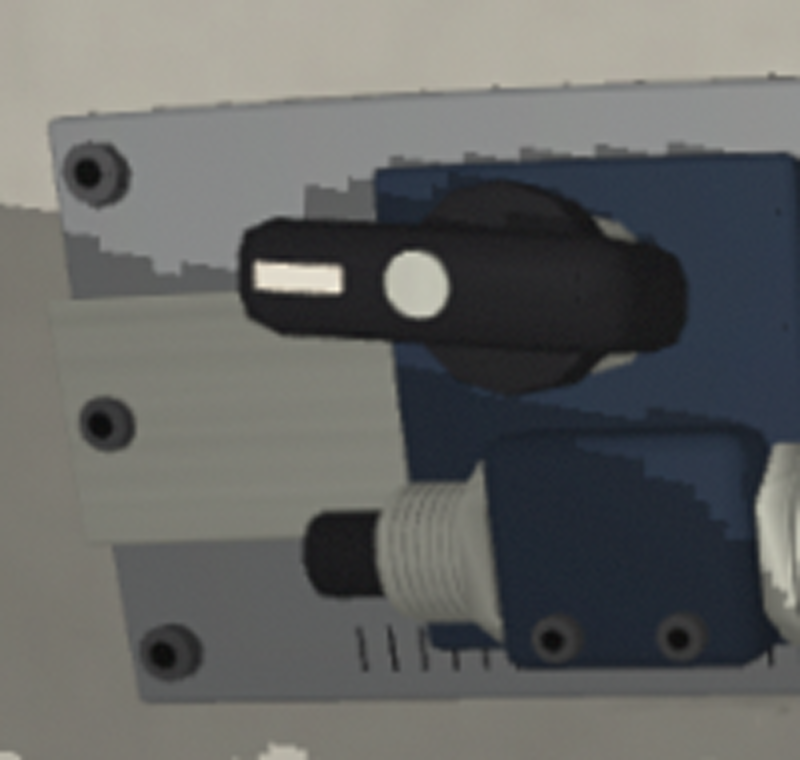

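View pics/w3b.png

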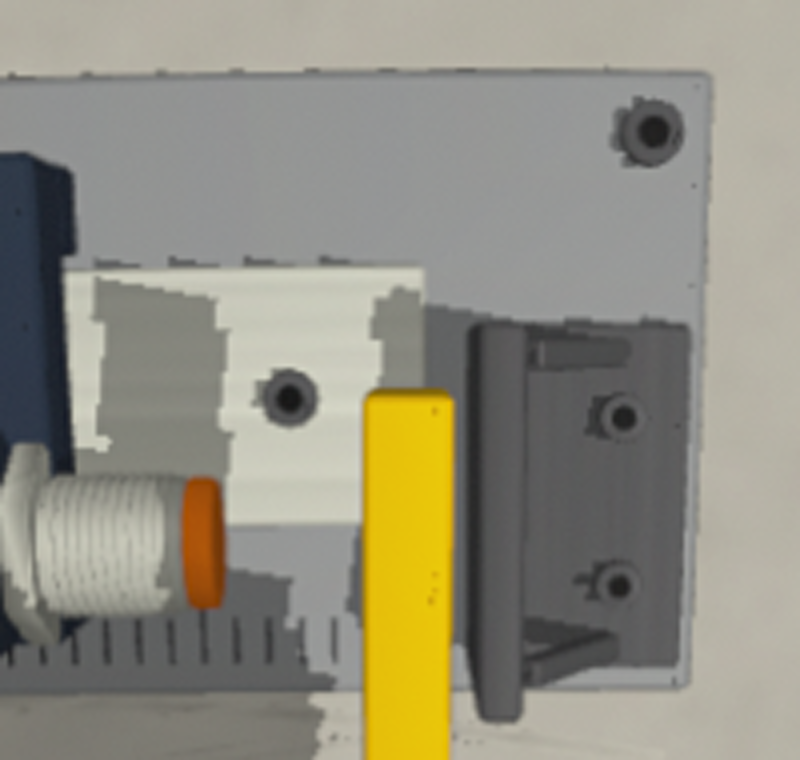

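```bash
cat > fit3.py <<'E'
from h import *
import pickle
w,t,s=pickle.load(open("w3.pkl","rb"))
def px(x0,y0,f,l): return np.array([[x0+(u+.5)/f-.5,y0+(v+.5)/f-.5] for u,v in l])
g=np.r_[px(30,40,4,[(50,120),(142,701)]),px(220,40,4,[(711,72),(689,688)])]
M=np.array([[45,105,8],[-45,105,8],[45,-105,8],[-45,-105,8]])/1e3
r=least_squares(lambda p:(proj(w,mod(p,M))-g).ravel(),[.524,-.037,.14]);print(r.x,np.round(r.fun,1))
p=r.x
q=(proj(w,mod(p,np.array([[-40,-70,48],[10,-70,48],[15,17,83]])/1e3)))
print("plate pred (crop b)",(q[:2]-[220,40])*4)
# orange face front edge: rightmost limb (224,540) z36 and top (205,478) etc: fit
for pt,P in [((224,540),(-.018,.045)),((204,543),(-.018,.036))]:
    pass
a=least_squares(lambda v:(proj(w,mod(p,[[-.027,v[0],.036]]))-px(220,40,4,[(217,605)])).ravel()[:1],[-.03]);print("face y",a.x)
a=least_squares(lambda v:(proj(w,mod(p,[[-.009,v[0],.036]]))-px(220,40,4,[(217,480)])).ravel()[:1],[-.03]);print("face y",a.x)
for v in [(440,285),(417,284)]:
    o=onz(w,px(30,40,4,[v])[0],.083); c,sn=np.cos(p[2]),np.sin(p[2]); d=o[:2]-p[:2]; print("knob mod",c*d[0]+sn*d[1],-sn*d[0]+c*d[1])
# blade tip: top z = 47+h
o=robot.observe();print(o['eef_pos'])
E
python3 fit3.py
```

```text
[ 0.52429128 -0.0368328   0.15341495] [-1.7 -0.8 -1.1  1.4  1.5 -0.9  1.   1.1]
plate pred (crop b) [[477.21581239 723.90170929]
 [479.15696823 320.39951998]]
face y [-0.03545667]
face y [-0.03617027]
knob mod 0.014880935911610873 0.011392217706910738
knob mod 0.015065969681754257 0.013771179486557632
[ 0.4683213  -0.1053      0.09928938]
```

Emit:
send_rows:
  commands:
    - {"hand": 1,"xyz": [-0.1,0,-0.3],"turn": 0.03}
    - {"hand": 1,"xyz": [0,0,-0.6],"turn": 0}
    - {"hand": 1,"xyz": [0,0,-0.6],"turn": 0}
    - {"hand": 1,"xyz": [0,0,-0.5],"turn": 0}
    - {"hand": 1,"xyz": [0,0,-0.2],"turn": 0}

```text
t: 5.92
eef_pos: [0.4653, -0.1044, 0.0538]
tcp_rot: [-3.132, -0.237, 0.003]
contact_force: [-0.1, 0.9, -1.1]
finger_gap: 0.299
```

```bash
python3 - <<'E'
from h import *
w=optics.snapshot("wrist");s=optics.snapshot("side")
cv2.imwrite("pics/w4.png",w["pixels"][:,:,::-1]); crop(s,"s4",300,220,110,110,6)
o=robot.observe();print(o['eef_pos'],o['tcp_rot'],o['finger_gap'],o['contact_force'],2*np.arctan2(o['tcp_rot'][1],o['tcp_rot'][0]))
E
```

```text
[ 0.46540691 -0.10446553  0.05438401] [-3.13214241 -0.23731529  0.00325743] 0.3014352029275805 [ 0.67714257  0.22929625 -0.63248343] -6.13193884732436
```

View pics/w4.png

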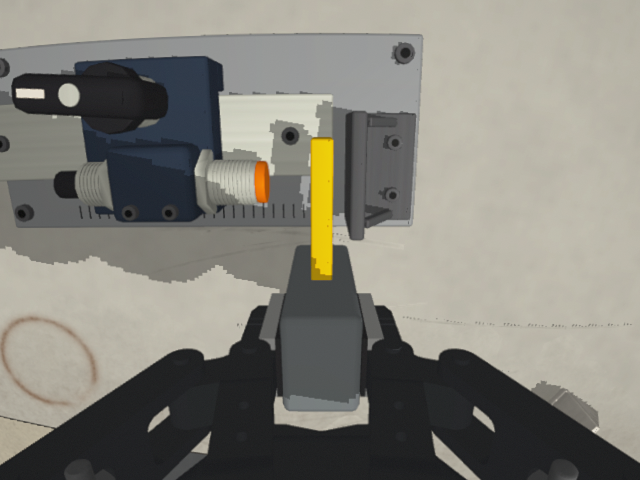

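View pics/s4.png

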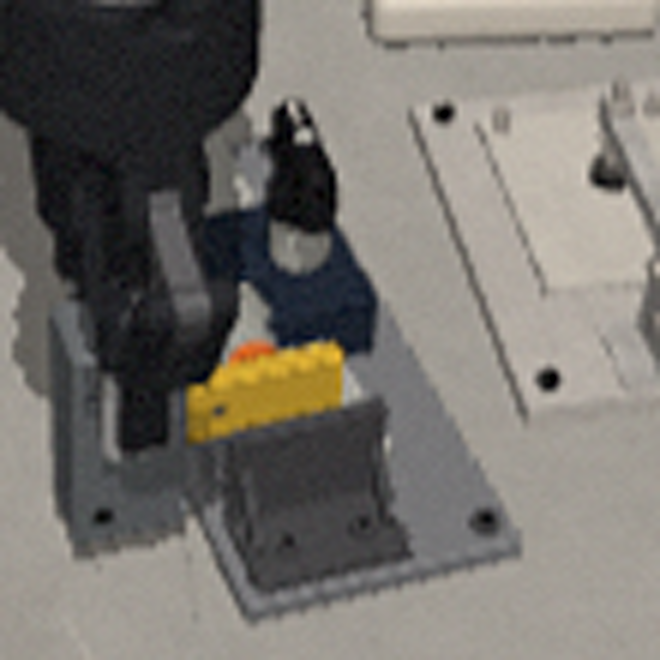

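Emit:
send_rows:
  commands:
    - {"hand": 1,"xyz": [0,0,-0.3],"turn": 0}
    - {"hand": 1,"xyz": [0,0,-0.25],"turn": 0}
    - {"hand": 1,"xyz": [0,0,-0.05],"turn": 0}
    - {"hand": 1,"xyz": [0,0,0],"turn": 0}
    - {"hand": 1,"xyz": [0,0,0],"turn": 0}

```text
t: 6.43
eef_pos: [0.4662, -0.1045, 0.0434]
tcp_rot: [3.133, 0.238, 0.0]
contact_force: [0.3, -0.3, -1.4]
finger_gap: 0.303
```

Emit:
send_rows:
  commands:
    - {"hand": 1,"xyz": [0.04,0.006,0],"turn": 0}
    - {"hand": 1,"xyz": [0.04,0.006,-0.03],"turn": 0}
    - {"hand": 1,"xyz": [0.04,0.006,0],"turn": 0}
    - {"hand": 1,"xyz": [0,0,-0.02],"turn": 0}
    - {"hand": 1,"xyz": [0,0,0],"turn": 0}

```text
t: 6.85
eef_pos: [0.4687, -0.1041, 0.0423]
tcp_rot: [3.133, 0.238, 0.0]
contact_force: [-0.5, -0.1, -1.8]
finger_gap: 0.3
```

Emit:
send_rows:
  commands:
    - {"hand": 1,"xyz": [0.04,0.006,0],"turn": 0}
    - {"hand": 1,"xyz": [0.04,0.006,0],"turn": 0}
    - {"hand": 1,"xyz": [0,0,0],"turn": 0}
    - {"hand": 1,"xyz": [0,0,0],"turn": 0}
    - {"hand": 1,"xyz": [0,0,0],"turn": 0}

```text
t: 7.27
eef_pos: [0.4701, -0.1039, 0.0423]
tcp_rot: [-3.133, -0.238, 0.0]
contact_force: [0.3, -0.4, -0.4]
finger_gap: 0.302
```

Emit:
send_rows:
  commands:
    - {"hand": 1,"xyz": [0.04,0.006,0],"turn": 0}
    - {"hand": 1,"xyz": [0.04,0.006,0],"turn": 0}
    - {"hand": 1,"xyz": [0,0,0],"turn": 0}
    - {"hand": 1,"xyz": [0,0,0],"turn": 0}
    - {"hand": 1,"xyz": [0,0,0],"turn": 0}

```text
t: 7.68
eef_pos: [0.4718, -0.1036, 0.0423]
tcp_rot: [3.133, 0.238, 0.0]
contact_force: [-0.4, -1.0, -1.4]
finger_gap: 0.297
```

Emit:
send_rows:
  commands:
    - {"hand": 1,"xyz": [0.04,0.006,0],"turn": 0}
    - {"hand": 1,"xyz": [0.02,0.003,0],"turn": 0}
    - {"hand": 1,"xyz": [0,0,0],"turn": 0}
    - {"hand": 1,"xyz": [0,0,0],"turn": 0}
    - {"hand": 1,"xyz": [0,0,0],"turn": 0}

```text
t: 8.1
eef_pos: [0.472, -0.1035, 0.0422]
tcp_rot: [-3.132, -0.237, 0.003]
contact_force: [-1.3, -0.9, 0.3]
finger_gap: 0.299
```

Emit:
send_rows:
  commands:
    - {"hand": 1,"xyz": [0.04,0.006,0],"turn": 0}
    - {"hand": 1,"xyz": [0,0,0],"turn": 0}
    - {"hand": 1,"xyz": [0,0,0],"turn": 0}
    - {"hand": 1,"xyz": [0,0,0],"turn": 0}
    - {"hand": 1,"xyz": [0,0,0],"turn": 0}

```text
t: 8.52
eef_pos: [0.4722, -0.1035, 0.0421]
tcp_rot: [-3.132, -0.237, 0.004]
contact_force: [-5.4, -1.6, 1.3]
finger_gap: 0.298
```

```bash
python3 - <<'E'
from h import *
w=optics.snapshot("wrist")
crop(w,"w5",200,40,230,260,2)
o=robot.observe();print(o['eef_pos'],o['tcp_rot'],o['finger_gap'],o['contact_force'])
E
```

```text
[ 0.4722068  -0.10341511  0.04215245] [-3.13223074 -0.23706029  0.00433798] 0.3014789301365042 [-5.98125597 -1.65796286  1.79703783]
```

View pics/w5.png

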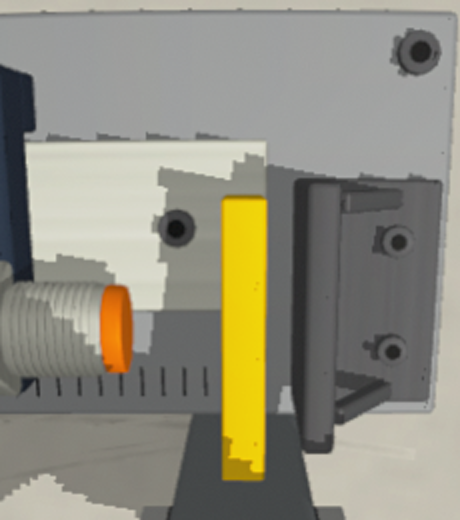

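Emit:
send_rows:
  commands:
    - {"hand": 1,"xyz": [-0.05,-0.008,0],"turn": 0}
    - {"hand": 1,"xyz": [0.008,-0.05,-0.02],"turn": 0}
    - {"hand": 1,"xyz": [0.012,-0.08,-0.02],"turn": 0}
    - {"hand": 1,"xyz": [0.012,-0.08,0],"turn": 0}
    - {"hand": 1,"xyz": [0.008,-0.05,0],"turn": 0}

```text
t: 8.98
eef_pos: [0.4729, -0.1081, 0.0412]
tcp_rot: [-3.131, -0.239, 0.002]
contact_force: [-4.0, 1.3, -2.1]
finger_gap: 0.302
```

Emit:
send_rows:
  commands:
    - {"hand": 1,"xyz": [0.006,-0.04,0],"turn": 0}
    - {"hand": 1,"xyz": [0,0,0],"turn": 0}
    - {"hand": 1,"xyz": [0,0,0],"turn": 0}
    - {"hand": 1,"xyz": [0,0,0],"turn": 0}
    - {"hand": 1,"xyz": [0,0,0],"turn": 0}

```text
t: 9.4
eef_pos: [0.4731, -0.1094, 0.0413]
tcp_rot: [-3.132, -0.238, 0.002]
contact_force: [-5.1, 1.9, -2.5]
finger_gap: 0.295
```

Emit:
send_rows:
  commands:
    - {"hand": 1,"xyz": [-0.04,-0.006,0],"turn": 0}
    - {"hand": 1,"xyz": [0.006,-0.04,0],"turn": 0}
    - {"hand": 1,"xyz": [0,0,0],"turn": 0}
    - {"hand": 1,"xyz": [0,0,0],"turn": 0}
    - {"hand": 1,"xyz": [0,0,0],"turn": 0}

```text
t: 9.82
eef_pos: [0.4732, -0.1104, 0.0415]
tcp_rot: [3.132, 0.238, 0.001]
contact_force: [-4.3, 1.2, -2.7]
finger_gap: 0.303
```

Emit:
send_rows:
  commands:
    - {"hand": 1,"xyz": [-0.01,0,0],"turn": 0}
    - {"hand": 1,"xyz": [0.006,-0.04,0],"turn": 0}
    - {"hand": 1,"xyz": [0,0,0],"turn": 0}
    - {"hand": 1,"xyz": [0,0,0],"turn": 0}
    - {"hand": 1,"xyz": [0,0,0],"turn": 0}

```text
t: 10.23
eef_pos: [0.4732, -0.1105, 0.0415]
tcp_rot: [-3.132, -0.24, -0.001]
contact_force: [-3.8, 3.3, -2.0]
finger_gap: 0.299
```

Emit:
send_rows:
  commands:
    - {"hand": 1,"xyz": [-0.04,-0.006,0],"turn": 0}
    - {"hand": 1,"xyz": [0.0,0.0,0],"turn": 0}
    - {"hand": 1,"xyz": [0,0,0],"turn": 0}
    - {"hand": 1,"xyz": [0,0,0],"turn": 0}
    - {"hand": 1,"xyz": [0,0,0],"turn": 0}

```text
t: 10.65
eef_pos: [0.4731, -0.1106, 0.0416]
tcp_rot: [-3.132, -0.24, -0.003]
contact_force: [-1.7, 4.6, -2.9]
finger_gap: 0.3
```

```bash
python3 - <<'E'
from h import *
w=optics.snapshot("wrist");s=optics.snapshot("side")
crop(w,"w6",200,40,230,260,2);crop(s,"s6",300,220,110,110,6)
o=robot.observe();print(o['eef_pos'],o['tcp_rot'],o['finger_gap'],o['contact_force'],o['ft_torque'])
E
```

```text
[ 0.47311116 -0.11064681  0.04153963] [-3.13212541e+00 -2.39806437e-01 -2.65199172e-03] 0.29819723735138015 [-1.29758311  5.39195979 -3.81041381] [1.07586794 0.57242938 0.2376937 ]
```

View pics/w6.png

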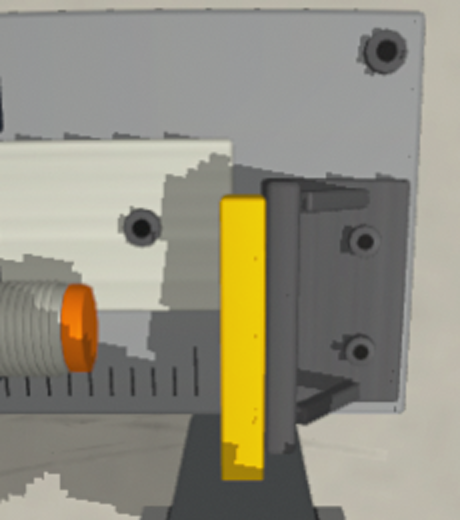

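View pics/s6.png

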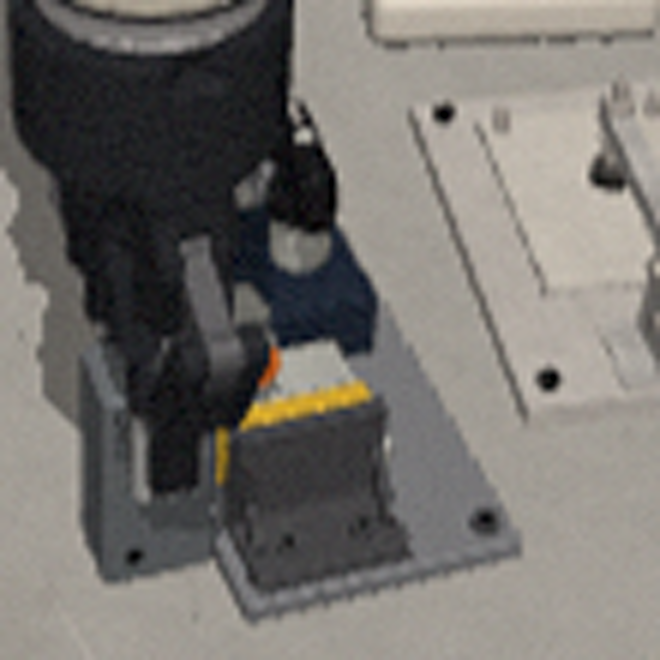

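Emit:
send_rows:
  commands:
    - {"hand": 1,"xyz": [-0.003,0.03,0],"turn": 0}
    - {"hand": 1,"xyz": [0,0,-0.03],"turn": 0}
    - {"hand": 1,"xyz": [0,0,-0.03],"turn": 0}
    - {"hand": 1,"xyz": [0,0,0],"turn": 0}
    - {"hand": 1,"xyz": [0,0,0],"turn": 0}

```text
t: 11.17
eef_pos: [0.4729, -0.1106, 0.0406]
tcp_rot: [3.132, 0.238, 0.003]
contact_force: [-2.6, 4.4, 0.8]
finger_gap: 0.301
```

Emit:
send_rows:
  commands:
    - {"hand": 0.3,"xyz": [0,0.01,-0.01],"turn": 0}
    - {"hand": 0.1,"xyz": [0,0,0],"turn": 0}
    - {"hand": -0.2,"xyz": [0,0,0],"turn": 0}
    - {"hand": -0.4,"xyz": [0,0,0],"turn": 0}
    - {"hand": -0.4,"xyz": [0,0,0],"turn": 0}

```text
t: 11.58
eef_pos: [0.4728, -0.1114, 0.0403]
tcp_rot: [3.132, 0.235, 0.002]
contact_force: [0.4, 0.7, -0.4]
finger_gap: 0.701
```

```bash
python3 - <<'E'
from h import *
w=optics.snapshot("wrist");s=optics.snapshot("side")
crop(w,"w7",150,40,300,260,2);crop(s,"s7",300,220,110,110,6)
o=robot.observe();print(o['eef_pos'],o['tcp_rot'],o['finger_gap'],o['contact_force'],o['ft_torque'])
E
```

```text
[ 0.4723266  -0.11095752  0.04017122] [3.13218026e+00 2.36406344e-01 1.04165549e-03] 0.7008990716089877 [-0.50697519  0.71356382  0.821444  ] [0.07507301 0.0183326  0.02256264]
```

View pics/w7.png

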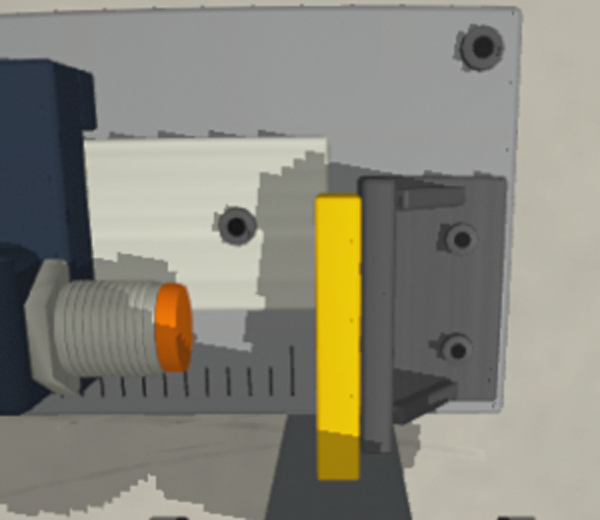

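Emit:
send_rows:
  commands:
    - {"hand": -0.4,"xyz": [0,0,0.5],"turn": 0}
    - {"hand": -0.4,"xyz": [0,0,1],"turn": 0}
    - {"hand": -0.4,"xyz": [0,0,1],"turn": 0}
    - {"hand": -0.4,"xyz": [0,0,1],"turn": 0}
    - {"hand": -0.4,"xyz": [0,0,1],"turn": 0.3}

```text
t: 12.1
eef_pos: [0.4718, -0.1105, 0.1316]
tcp_rot: [3.128, 0.295, 0.0]
contact_force: [-0.3, 0.2, -0.2]
finger_gap: 0.699
```

Emit:
send_rows:
  commands:
    - {"hand": 0,"xyz": [0.23,0.32,0.5],"turn": 0.9}
    - {"hand": 0,"xyz": [0.23,0.32,0],"turn": 0.9}
    - {"hand": 0,"xyz": [0.23,0.32,0],"turn": 0.9}
    - {"hand": 0,"xyz": [0.23,0.32,0],"turn": 0.9}
    - {"hand": 0,"xyz": [0.23,0.32,0],"turn": 0.9}

```text
t: 12.52
eef_pos: [0.4951, -0.0783, 0.141]
tcp_rot: [2.933, 1.125, 0.001]
contact_force: [-0.2, 0.1, -0.4]
finger_gap: 0.498
```

Emit:
send_rows:
  commands:
    - {"hand": 0,"xyz": [0.23,0.33,0],"turn": 0.9}
    - {"hand": 0,"xyz": [0.23,0.33,0],"turn": 0.9}
    - {"hand": 0,"xyz": [0.23,0.33,0],"turn": 0.9}
    - {"hand": 0,"xyz": [0.23,0.33,0],"turn": 0.9}
    - {"hand": 0,"xyz": [0.23,0.33,0],"turn": 0.9}

```text
t: 12.93
eef_pos: [0.5181, -0.0455, 0.1408]
tcp_rot: [2.526, 1.866, -0.0]
contact_force: [0.0, -0.2, 0.1]
finger_gap: 0.498
```

Emit:
send_rows:
  commands:
    - {"hand": 0,"xyz": [0.23,0.33,0],"turn": 0.9}
    - {"hand": 0,"xyz": [0.23,0.33,0],"turn": 0.9}
    - {"hand": 0,"xyz": [0.23,0.33,0],"turn": 0.9}
    - {"hand": 0,"xyz": [0.23,0.33,0],"turn": 0.9}
    - {"hand": 0,"xyz": [0,0,0],"turn": 0.2}

```text
t: 13.35
eef_pos: [0.5376, -0.0177, 0.1409]
tcp_rot: [2.039, 2.388, 0.003]
contact_force: [0.1, -0.5, 0.3]
finger_gap: 0.504
```

Emit:
send_rows:
  commands:
    - {"hand": 0,"xyz": [0,0,0],"turn": 0}
    - {"hand": 0,"xyz": [0,0,0],"turn": 0}
    - {"hand": 0,"xyz": [0,0,0],"turn": 0}
    - {"hand": 0,"xyz": [0,0,0],"turn": 0}
    - {"hand": 0,"xyz": [0,0,0],"turn": 0}

```text
t: 13.77
eef_pos: [0.5361, -0.0195, 0.1401]
tcp_rot: [2.047, 2.383, -0.001]
contact_force: [-0.1, 0.9, 0.6]
finger_gap: 0.501
```

```bash
python3 - <<'E'
from h import *
import pickle
w=optics.snapshot("wrist");s=optics.snapshot("side")
pickle.dump((w,s),open("w8.pkl","wb"))
cv2.imwrite("pics/w8.png",w["pixels"][:,:,::-1]);crop(s,"s8",300,220,110,110,6)
o=robot.observe();print(o['eef_pos'],o['tcp_rot'],o['finger_gap'],o['contact_force'],o['q'],2*np.arctan2(o['tcp_rot'][1],o['tcp_rot'][0]))
E
```

```text
[ 0.53625044 -0.01934213  0.14009871] [ 2.04632223e+00  2.38364762e+00 -4.92282363e-04] 0.49596568852647743 [-0.85854853  1.31376968 -0.45036522] [ 0.20650109  0.5072182  -0.34193547  2.09379114  0.29923083  0.58644617
 -0.1946517 ] 1.7227954133364096
```

View pics/w8.png

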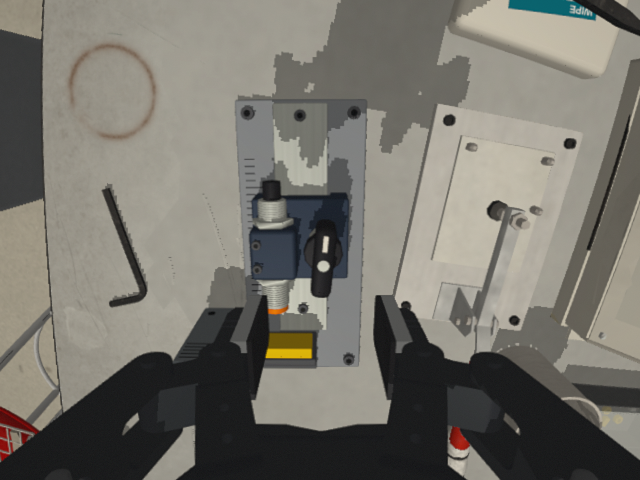

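View pics/s8.png

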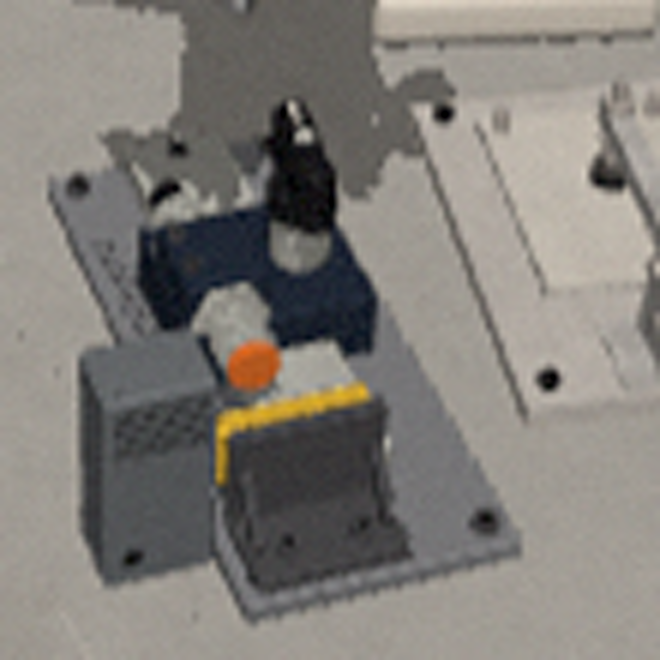

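```bash
python3 - <<'E'
from h import *
import pickle
w,s=pickle.load(open("w8.pkl","rb")); crop(w,"w8k",240,180,130,140,5)
E
```

```text
(no output)
```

View pics/w8k.png

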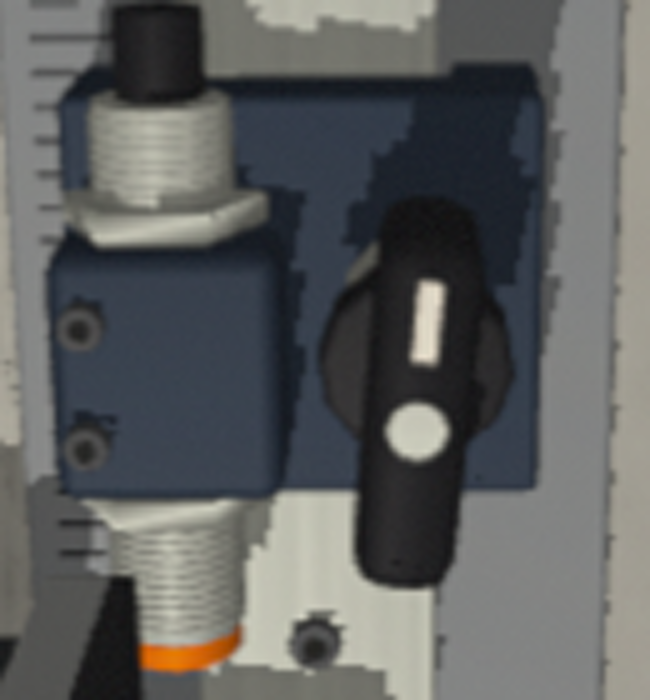

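```bash
python3 - <<'E'
from h import *
import pickle
w,s=pickle.load(open("w8.pkl","rb"))
f=lambda u,v:onz(w,(240+(u+.5)/5-.5,180+(v+.5)/5-.5),.083)
a,d,r=f(405,580),f(418,432),f(428,322)
print(a,d,r); 
for q in (d,r): e=q-a; print(np.arctan2(e[1],e[0])-np.pi/2, np.linalg.norm(e))
e=r-d; print(np.arctan2(e[1],e[0])-np.pi/2)
E
```

```text
[ 0.53843542 -0.03874202  0.083     ] [ 0.53716712 -0.02093921  0.083     ] [ 0.5363028  -0.00827358  0.083     ]
0.07112138998664519 0.01784792247680181
0.06988042165918085 0.030542979403960398
0.06813575406945604
```

Emit:
send_rows:
  commands:
    - {"hand": 0,"xyz": [0.05,-0.05,-0.4],"turn": -0.3}
    - {"hand": 0,"xyz": [0,0,-0.9],"turn": -0.3}
    - {"hand": 0,"xyz": [0,0,-0.9],"turn": 0}
    - {"hand": 0,"xyz": [0,0,-0.9],"turn": 0}
    - {"hand": 0,"xyz": [0,0,-0.6],"turn": 0}

```text
t: 14.28
eef_pos: [0.5368, -0.0202, 0.0648]
tcp_rot: [-2.13, -2.308, 0.002]
contact_force: [-0.3, 0.5, 0.4]
finger_gap: 0.501
```

Emit:
send_rows:
  commands:
    - {"hand": 0,"xyz": [0,0,-0.4],"turn": 0}
    - {"hand": 0,"xyz": [0,0,0],"turn": 0}
    - {"hand": 0,"xyz": [0,0,0],"turn": 0}
    - {"hand": 0,"xyz": [0,0,0],"turn": 0}
    - {"hand": 0,"xyz": [0,0,0],"turn": 0}

```text
t: 14.7
eef_pos: [0.5381, -0.0201, 0.0589]
tcp_rot: [2.13, 2.308, 0.002]
contact_force: [0.4, 0.4, 0.1]
finger_gap: 0.498
```

```bash
python3 - <<'E'
from h import *
import pickle
w=optics.snapshot("wrist");s=optics.snapshot("side")
cv2.imwrite("pics/w9.png",w["pixels"][:,:,::-1]);crop(s,"s9",300,200,110,110,6)
o=robot.observe();print(o['eef_pos'],o['tcp_rot'],o['finger_gap'],o['contact_force'],2*np.arctan2(o['tcp_rot'][1],o['tcp_rot'][0])-np.pi/2)
E
```

```text
[ 0.53798632 -0.02016344  0.05887602] [2.12955338e+00 2.30813176e+00 1.68228250e-03] 0.4988938063330739 [-0.35408059  0.71369553 -1.09371932] 0.08043927472852519
```

View pics/w9.png

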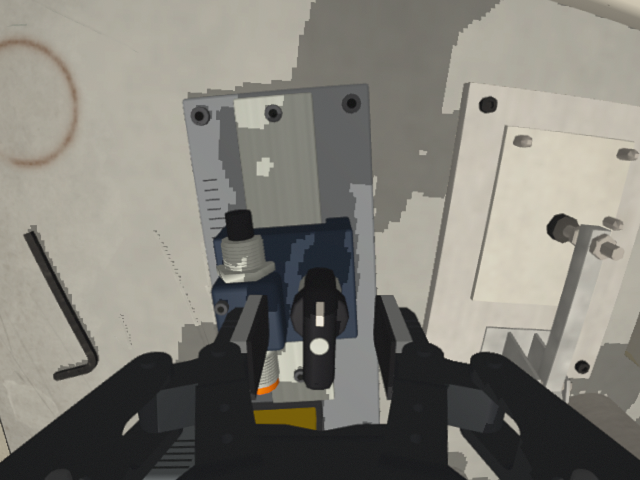

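View pics/s9.png

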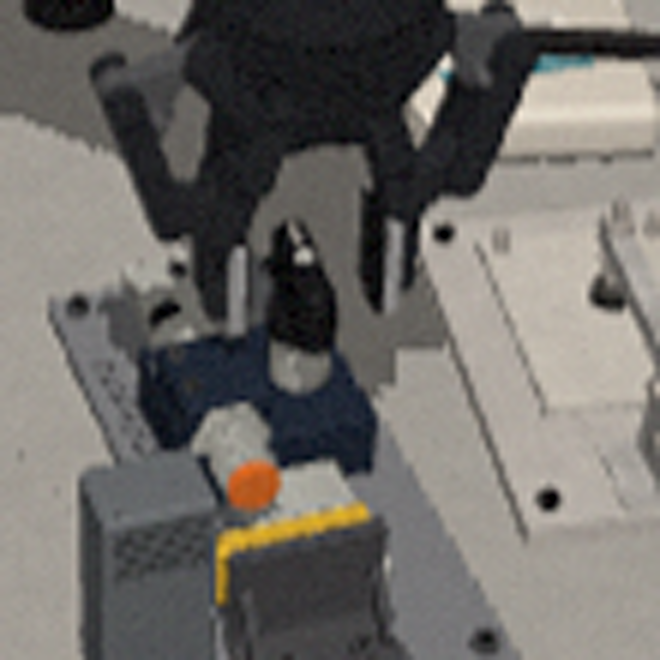

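Emit:
send_rows:
  commands:
    - {"hand": 0.4,"xyz": [0,0,0],"turn": 0}
    - {"hand": 0.7,"xyz": [0,0,0],"turn": 0}
    - {"hand": 1,"xyz": [0,0,0],"turn": 0}
    - {"hand": 1,"xyz": [0,0,0],"turn": 0}
    - {"hand": 1,"xyz": [0,0,0],"turn": 0}
  newtons: 60

```text
t: 15.22
eef_pos: [0.5375, -0.0202, 0.0589]
tcp_rot: [2.13, 2.309, 0.0]
contact_force: [-0.9, 0.1, 5.6]
finger_gap: 0.23
```

Emit:
send_rows:
  commands:
    - {"hand": 1,"xyz": [0,0,0],"turn": 0}
    - {"hand": 1,"xyz": [0,0,0],"turn": 0}
    - {"hand": 1,"xyz": [0,0,0],"turn": 0}
    - {"hand": 1,"xyz": [0,0,0],"turn": 0}
    - {"hand": 1,"xyz": [0,0,0],"turn": 0}

```text
t: 15.63
eef_pos: [0.5375, -0.0202, 0.0589]
tcp_rot: [2.13, 2.309, -0.0]
contact_force: [-1.6, -0.4, 5.3]
finger_gap: 0.233
```

```bash
python3 - <<'E'
from h import *
import pickle
w=optics.snapshot("wrist");s=optics.snapshot("side")
crop(w,"w10",200,200,230,230,3);crop(s,"s10",300,200,110,110,6)
o=robot.observe();print(o['eef_pos'],o['tcp_rot'],o['finger_gap'],o['contact_force'],o['ft_torque'],2*np.arctan2(o['tcp_rot'][1],o['tcp_rot'][0])-np.pi/2)
E
```

```text
[ 0.53751566 -0.02018776  0.05890379] [ 2.12976101e+00  2.30863459e+00 -3.43894868e-06] 0.23472440577530002 [-1.63813911 -0.20946509  5.62854339] [-0.014894    0.25245507  0.00997058] 0.08055921383150721
```

View pics/w10.png

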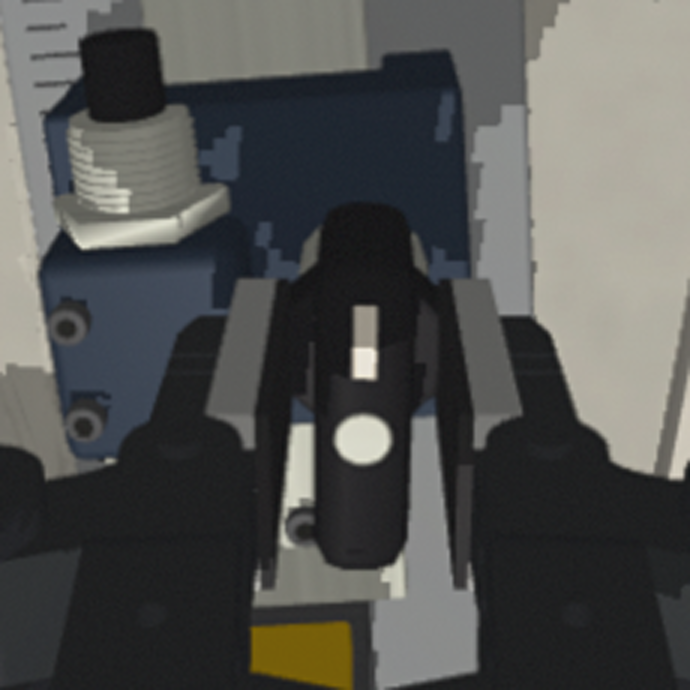

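View pics/s10.png

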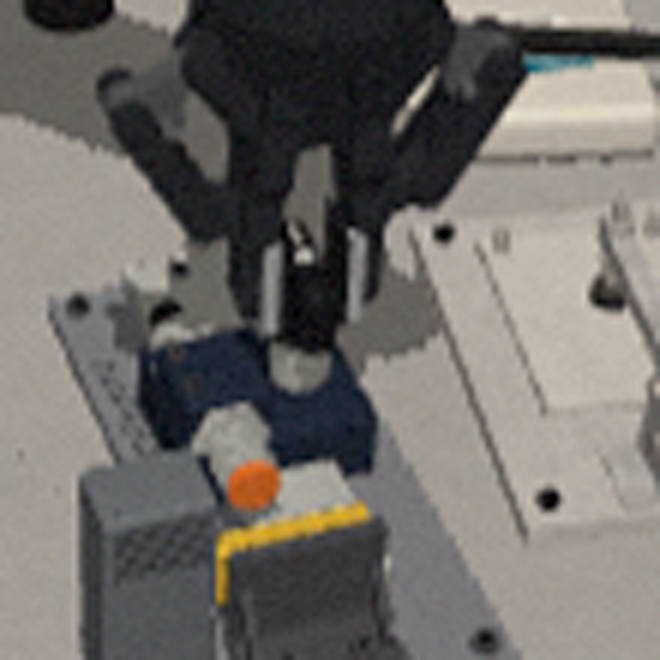

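Emit:
send_rows:
  commands:
    - {"hand": 0.4,"xyz": [0,0,0],"turn": 0}
    - {"hand": 0.4,"xyz": [0,0,0.15],"turn": 0}
    - {"hand": 0.4,"xyz": [0,0,0.1],"turn": 0}
    - {"hand": 0.7,"xyz": [0,0,0],"turn": 0}
    - {"hand": 1,"xyz": [0,0,0],"turn": 0}

```text
t: 16.15
eef_pos: [0.5375, -0.0201, 0.0637]
tcp_rot: [2.131, 2.308, -0.0]
contact_force: [-0.5, -0.2, 3.3]
finger_gap: 0.125
```

Emit:
send_rows:
  commands:
    - {"hand": 1,"xyz": [0,0,0],"turn": 0}
    - {"hand": 1,"xyz": [0,0,0],"turn": 0}
    - {"hand": 1,"xyz": [0,0,0],"turn": 0}
    - {"hand": 1,"xyz": [0,0,0],"turn": 0}
    - {"hand": 1,"xyz": [0,0,0],"turn": 0}

```text
t: 16.57
eef_pos: [0.5375, -0.0201, 0.0636]
tcp_rot: [2.131, 2.308, -0.0]
contact_force: [-1.2, -0.1, 5.0]
finger_gap: 0.119
```

Emit:
send_rows:
  commands:
    - {"hand": 1,"xyz": [0.03,-0.2,0],"turn": 0}
    - {"hand": 1,"xyz": [0.03,-0.2,0],"turn": 0}
    - {"hand": 1,"xyz": [0.03,-0.2,0],"turn": 0}
    - {"hand": 1,"xyz": [0.03,-0.2,0],"turn": 0}
    - {"hand": 1,"xyz": [0.03,-0.2,0],"turn": 0}

```text
t: 16.98
eef_pos: [0.5405, -0.0396, 0.0636]
tcp_rot: [-2.13, -2.309, -0.001]
contact_force: [-1.9, 1.2, 4.5]
finger_gap: 0.124
```

```bash
python3 - <<'E'
from h import *
s=optics.snapshot("side")
crop(s,"s11",300,200,110,110,6)
o=robot.observe();print(o['eef_pos'],o['tcp_rot'],o['finger_gap'],o['contact_force'],o['ft_torque'],2*np.arctan2(o['tcp_rot'][1],o['tcp_rot'][0])-np.pi/2)
E
```

```text
[ 0.54069239 -0.0408107   0.06363387] [2.13113422e+00 2.30753917e+00 2.78066601e-04] 0.12425779895998079 [-0.55009063  0.1065762   5.5482977 ] [ 0.13869892  0.29474122 -0.09221743] 0.07944362866924948
```

View pics/s11.png

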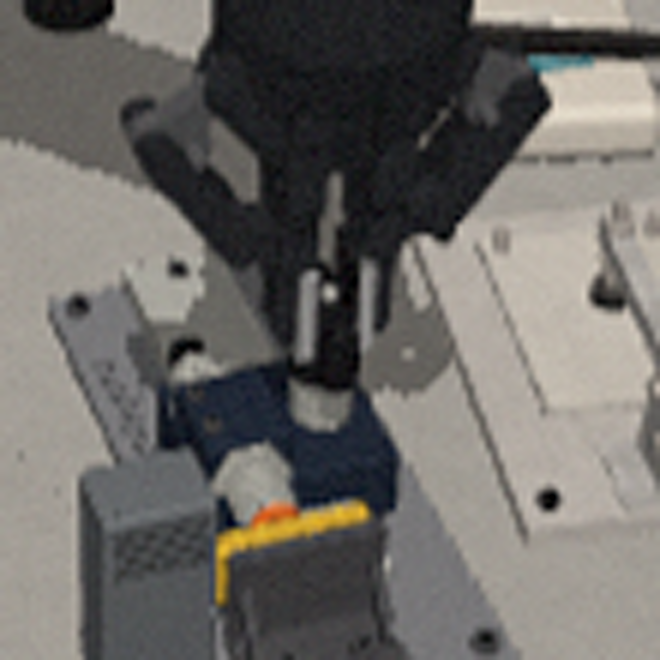

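Emit:
send_rows:
  commands:
    - {"hand": 1,"xyz": [0.011,-0.075,0],"turn": 0}
    - {"hand": 1,"xyz": [0.011,-0.075,0],"turn": 0}
    - {"hand": 1,"xyz": [0,0,0],"turn": 0}
    - {"hand": 1,"xyz": [0,0,0],"turn": 0}
    - {"hand": 1,"xyz": [0,0,0],"turn": 0}

```text
t: 17.45
eef_pos: [0.5411, -0.043, 0.0637]
tcp_rot: [2.131, 2.308, 0.001]
contact_force: [-1.4, 1.0, 5.0]
finger_gap: 0.123
```

Emit:
send_rows:
  commands:
    - {"hand": 1,"xyz": [0.005,-0.03,0],"turn": 0}
    - {"hand": 1,"xyz": [0,0,0],"turn": 0}
    - {"hand": 1,"xyz": [0,0,0],"turn": 0}
    - {"hand": 1,"xyz": [0,0,0],"turn": 0}
    - {"hand": 1,"xyz": [0,0,0],"turn": 0}

```text
t: 17.87
eef_pos: [0.5411, -0.0434, 0.0636]
tcp_rot: [2.131, 2.309, 0.001]
contact_force: [-0.7, 0.6, 5.1]
finger_gap: 0.125
```

Emit:
send_rows:
  commands:
    - {"hand": 1,"xyz": [0.005,-0.03,0],"turn": 0}
    - {"hand": 1,"xyz": [0,0,0],"turn": 0}
    - {"hand": 1,"xyz": [0,0,0],"turn": 0}
    - {"hand": 1,"xyz": [0,0,0],"turn": 0}
    - {"hand": 1,"xyz": [0,0,0],"turn": 0}

```text
t: 18.28
eef_pos: [0.5412, -0.0439, 0.0636]
tcp_rot: [-2.131, -2.309, -0.001]
contact_force: [-1.4, 1.3, 6.2]
finger_gap: 0.122
```

Emit:
send_rows:
  commands:
    - {"hand": 1,"xyz": [0.005,-0.03,0],"turn": 0}
    - {"hand": 1,"xyz": [0,0,0],"turn": 0}
    - {"hand": 1,"xyz": [0.005,-0.03,0],"turn": 0}
    - {"hand": 1,"xyz": [0,0,0],"turn": 0}
    - {"hand": 1,"xyz": [0,0,0],"turn": 0}

```text
t: 18.7
eef_pos: [0.5414, -0.0451, 0.0636]
tcp_rot: [-2.131, -2.309, -0.001]
contact_force: [-2.0, 0.8, 5.7]
finger_gap: 0.126
```

Emit:
send_rows:
  commands:
    - {"hand": 1,"xyz": [0.005,-0.03,0],"turn": 0}
    - {"hand": 1,"xyz": [0,0,0],"turn": 0}
    - {"hand": 1,"xyz": [0,0,0],"turn": 0}
    - {"hand": 1,"xyz": [0,0,0],"turn": 0}
    - {"hand": 1,"xyz": [0,0,0],"turn": 0}

```text
t: 19.12
eef_pos: [0.5414, -0.0455, 0.0636]
tcp_rot: [-2.13, -2.309, -0.001]
contact_force: [-2.2, 0.8, 5.7]
finger_gap: 0.122
```

Emit:
send_rows:
  commands:
    - {"hand": 1,"xyz": [0.005,-0.03,0],"turn": 0}
    - {"hand": 1,"xyz": [0,0,0],"turn": 0}
    - {"hand": 1,"xyz": [0,0,0],"turn": 0}
    - {"hand": 1,"xyz": [0,0,0],"turn": 0}
    - {"hand": 1,"xyz": [0,0,0],"turn": 0}

```text
t: 19.53
eef_pos: [0.5414, -0.0455, 0.0636]
tcp_rot: [-2.13, -2.309, -0.002]
contact_force: [-2.1, 2.3, 6.1]
finger_gap: 0.126
```

Emit:
send_rows:
  commands:
    - {"hand": 1,"xyz": [0.005,-0.03,0],"turn": 0}
    - {"hand": 1,"xyz": [0,0,0],"turn": 0}
    - {"hand": 1,"xyz": [0,0,0],"turn": 0}
    - {"hand": 1,"xyz": [0,0,0],"turn": 0}
    - {"hand": 1,"xyz": [0,0,0],"turn": 0}

```text
t: 19.95
eef_pos: [0.5414, -0.0455, 0.0636]
tcp_rot: [-2.129, -2.309, -0.002]
contact_force: [-1.5, 3.2, 5.5]
finger_gap: 0.126
```

```bash
python3 - <<'E'
from h import *
w=optics.snapshot("wrist");s=optics.snapshot("side")
cv2.imwrite("pics/w12.png",w["pixels"][:,:,::-1]);crop(s,"s12",300,200,110,110,6)
o=robot.observe();print(o['eef_pos'],o['tcp_rot'],o['finger_gap'],o['contact_force'],o['ft_torque'],o['q'])
E
```

```text
[ 0.54141629 -0.04552069  0.06363509] [-2.12889969e+00 -2.30868888e+00 -2.21614105e-03] 0.12419043568859041 [-1.137546    2.87388549  6.15445996] [ 0.64675795  0.37258242 -0.2025712 ] [ 0.18823682  0.63218627 -0.25603094  2.11790818  0.36099548  0.43185543
 -0.26919979]
```

View pics/w12.png

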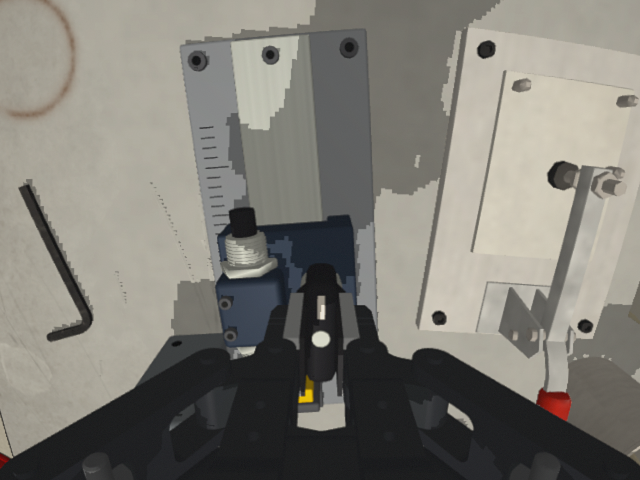

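View pics/s12.png

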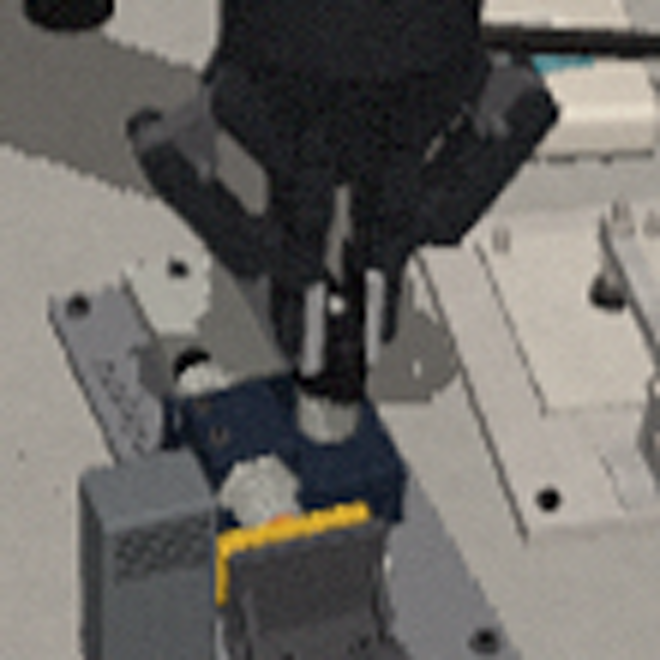

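Emit:
send_rows:
  commands:
    - {"hand": 1,"xyz": [0,0,0],"turn": -0.4}
    - {"hand": 1,"xyz": [0,0,0],"turn": -0.4}
    - {"hand": 1,"xyz": [0,0,0],"turn": -0.4}
    - {"hand": 1,"xyz": [0,0,0],"turn": -0.4}
    - {"hand": 1,"xyz": [0,0,0],"turn": -0.4}
  newtons: 80

```text
t: 20.47
eef_pos: [0.5415, -0.0455, 0.0637]
tcp_rot: [-2.39, -2.037, -0.002]
contact_force: [-0.7, 3.2, 6.5]
finger_gap: 0.121
```

Emit:
send_rows:
  commands:
    - {"hand": 1,"xyz": [0,0,0],"turn": -0.4}
    - {"hand": 1,"xyz": [0,0,0],"turn": -0.4}
    - {"hand": 1,"xyz": [0,0,0],"turn": -0.4}
    - {"hand": 1,"xyz": [0,0,0],"turn": -0.4}
    - {"hand": 1,"xyz": [0,0,0],"turn": -0.4}

```text
t: 20.88
eef_pos: [0.5415, -0.0455, 0.0637]
tcp_rot: [-2.617, -1.737, -0.001]
contact_force: [-1.1, 3.0, 6.3]
finger_gap: 0.114
```

Emit:
send_rows:
  commands:
    - {"hand": 1,"xyz": [0,0,0],"turn": -0.4}
    - {"hand": 1,"xyz": [0,0,0],"turn": -0.4}
    - {"hand": 1,"xyz": [0,0,0],"turn": -0.4}
    - {"hand": 1,"xyz": [0,0,0],"turn": -0.4}
    - {"hand": 1,"xyz": [0,0,0],"turn": -0.4}

```text
t: 21.3
eef_pos: [0.5415, -0.0456, 0.0637]
tcp_rot: [-2.805, -1.411, -0.001]
contact_force: [-2.3, 2.4, 6.4]
finger_gap: 0.119
```

Emit:
send_rows:
  commands:
    - {"hand": 1,"xyz": [0,0,0],"turn": -0.4}
    - {"hand": 1,"xyz": [0,0,0],"turn": -0.4}
    - {"hand": 1,"xyz": [0,0,0],"turn": -0.4}
    - {"hand": 1,"xyz": [0,0,0],"turn": -0.4}
    - {"hand": 1,"xyz": [0,0,0],"turn": -0.4}

```text
t: 21.72
eef_pos: [0.5414, -0.0456, 0.0637]
tcp_rot: [-2.954, -1.065, -0.0]
contact_force: [-2.5, 3.2, 7.1]
finger_gap: 0.12
```

Emit:
send_rows:
  commands:
    - {"hand": 1,"xyz": [0,0,0],"turn": -0.4}
    - {"hand": 1,"xyz": [0,0,0],"turn": -0.4}
    - {"hand": 1,"xyz": [0,0,0],"turn": -0.4}
    - {"hand": 1,"xyz": [0,0,0],"turn": -0.4}
    - {"hand": 1,"xyz": [0,0,0],"turn": -0.4}

```text
t: 22.13
eef_pos: [0.5415, -0.0456, 0.0637]
tcp_rot: [-3.06, -0.704, -0.0]
contact_force: [-2.0, 3.2, 7.5]
finger_gap: 0.117
```

Emit:
send_rows:
  commands:
    - {"hand": 1,"xyz": [0,0,0],"turn": -0.4}
    - {"hand": 1,"xyz": [0,0,0],"turn": -0.4}
    - {"hand": 1,"xyz": [0,0,0],"turn": -0.4}
    - {"hand": 1,"xyz": [0,0,0],"turn": -0.4}
    - {"hand": 1,"xyz": [0,0,0],"turn": 0}

```text
t: 22.55
eef_pos: [0.5415, -0.0456, 0.0637]
tcp_rot: [-3.113, -0.407, 0.0]
contact_force: [-1.4, 2.9, 8.1]
finger_gap: 0.115
```

```bash
python3 - <<'E'
from h import *
w=optics.snapshot("wrist")
cv2.imwrite("pics/w13.png",w["pixels"][:,:,::-1])
o=robot.observe();print(o['eef_pos'],o['tcp_rot'],o['finger_gap'],o['contact_force'],o['ft_torque'],o['q'],2*np.arctan2(o['tcp_rot'][1],o['tcp_rot'][0])-np.pi/2)
E
```

```text
[ 0.5414561  -0.04557204  0.06373732] [-3.11315690e+00 -4.07836682e-01  3.69782446e-04] 0.12248014194985186 [-1.75263607  3.44732633  6.36115274] [ 0.63068054  0.35127906 -0.03711651] [-0.06451256  0.62510996  0.09097706  2.12868635 -0.14365984  0.3939073
 -1.16812275] -7.593456824598958
```

View pics/w13.png

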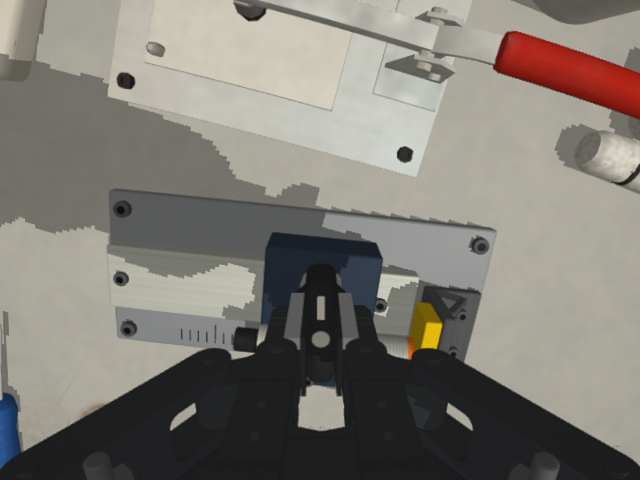

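Emit:
send_rows:
  commands:
    - {"hand": 1,"xyz": [0,0,0],"turn": -0.2}
    - {"hand": 1,"xyz": [0,0,0],"turn": -0.2}
    - {"hand": 1,"xyz": [0,0,0],"turn": 0}
    - {"hand": 1,"xyz": [-0.005,0.04,0],"turn": 0}
    - {"hand": 1,"xyz": [-0.005,0.03,0],"turn": 0}

```text
t: 23.02
eef_pos: [0.5415, -0.0455, 0.0638]
tcp_rot: [-3.123, -0.334, -0.0]
contact_force: [-0.9, 0.5, 6.2]
finger_gap: 0.121
```

Emit:
send_rows:
  commands:
    - {"hand": 0.6,"xyz": [0,0,0],"turn": 0}
    - {"hand": 0.4,"xyz": [0,0,0],"turn": 0}
    - {"hand": 0.2,"xyz": [0,0,0],"turn": 0}
    - {"hand": 0,"xyz": [0,0,0],"turn": 0}
    - {"hand": 0,"xyz": [0,0,0.2],"turn": 0}

```text
t: 23.43
eef_pos: [0.5407, -0.046, 0.0665]
tcp_rot: [-3.124, -0.331, 0.003]
contact_force: [0.0, -0.6, -0.3]
finger_gap: 0.498
```

Emit:
send_rows:
  commands:
    - {"hand": 0,"xyz": [0,0,0.5],"turn": 0}
    - {"hand": 0,"xyz": [0,0,1],"turn": 0}
    - {"hand": 0,"xyz": [0,0,1],"turn": 0}
    - {"hand": 0,"xyz": [0,0,1],"turn": 0}
    - {"hand": 0,"xyz": [0,0,0.3],"turn": 0}

```text
t: 23.85
eef_pos: [0.5432, -0.0462, 0.1464]
tcp_rot: [3.123, 0.331, 0.008]
contact_force: [-0.6, 0.1, 1.0]
finger_gap: 0.498
```

```bash
python3 - <<'E'
from h import *
import pickle
w=optics.snapshot("wrist");s=optics.snapshot("side")
pickle.dump((w,s),open("w14.pkl","wb"))
cv2.imwrite("pics/w14.png",w["pixels"][:,:,::-1]);crop(s,"s14",300,220,110,110,6)
o=robot.observe();print(o['eef_pos'],o['tcp_rot'],o['finger_gap'],o['contact_force'],2*np.arctan2(o['tcp_rot'][1],o['tcp_rot'][0]))
E
```

```text
[ 0.54248842 -0.04603554  0.14484691] [3.12363307 0.33129223 0.00588067] 0.49651518385120436 [-0.008834   -0.01506092  0.22486175] 0.21132978259985413
```

View pics/w14.png

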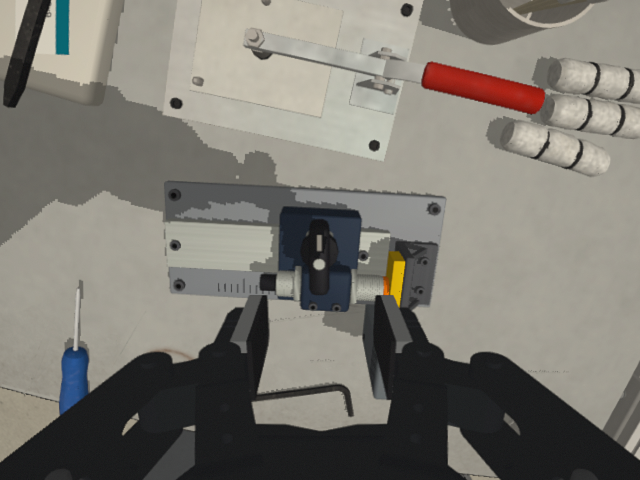

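View pics/s14.png

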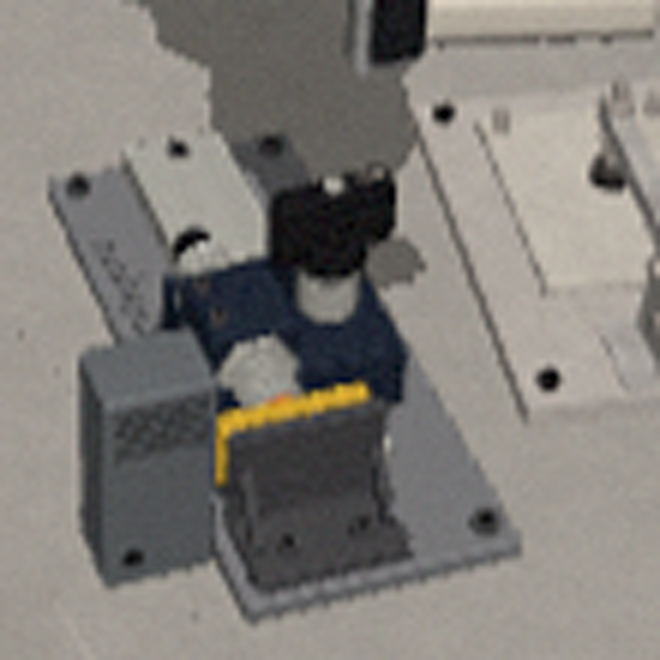

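Emit:
send_rows:
  commands:
    - {"hand": -0.4,"xyz": [-0.69,-0.65,0],"turn": -0.1}
    - {"hand": -0.4,"xyz": [-0.69,-0.65,0],"turn": -0.1}
    - {"hand": -0.4,"xyz": [-0.69,-0.65,0],"turn": -0.1}
    - {"hand": -0.4,"xyz": [-0.69,-0.65,0],"turn": -0.1}
    - {"hand": -0.4,"xyz": [-0.69,-0.65,0],"turn": -0.1}
  newtons: 40

```text
t: 24.37
eef_pos: [0.4708, -0.1112, 0.1421]
tcp_rot: [-3.132, -0.237, 0.003]
contact_force: [-0.2, -0.3, 0.1]
finger_gap: 0.7
```

Emit:
send_rows:
  commands:
    - {"hand": -0.4,"xyz": [0,0,-0.5],"turn": 0}
    - {"hand": -0.4,"xyz": [0,0,-0.5],"turn": 0}
    - {"hand": -0.4,"xyz": [0,0,0],"turn": 0}
    - {"hand": -0.4,"xyz": [0,0,0],"turn": 0}
    - {"hand": -0.4,"xyz": [0,0,0],"turn": 0}

```text
t: 24.78
eef_pos: [0.4731, -0.11, 0.1226]
tcp_rot: [-3.132, -0.24, 0.001]
contact_force: [-0.1, -0.5, -0.6]
finger_gap: 0.701
```

```bash
python3 - <<'E'
from h import *
import pickle
w=optics.snapshot("wrist")
cv2.imwrite("pics/w15.png",w["pixels"][:,:,::-1])
o=robot.observe();print(o['eef_pos'],o['tcp_rot'],o['finger_gap'],o['contact_force'],2*np.arctan2(o['tcp_rot'][1],o['tcp_rot'][0]))
E
```

```text
[ 0.47316542 -0.11017451  0.12286618] [-3.13218377e+00 -2.40080731e-01 -3.34931412e-04] 0.7034418412150099 [ 0.09739486 -0.66056696 -0.57561459] -6.130185210370753
```

View pics/w15.png

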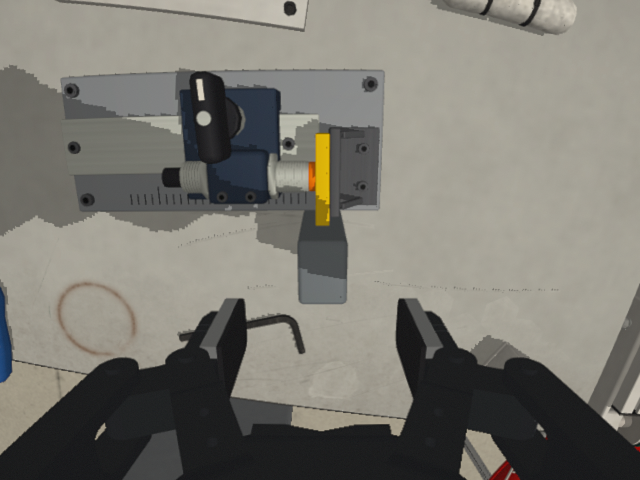

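Emit:
send_rows:
  commands:
    - {"hand": -0.4,"xyz": [0,-0.03,-0.6],"turn": 0}
    - {"hand": -0.4,"xyz": [0,0,-0.9],"turn": 0}
    - {"hand": -0.4,"xyz": [0,0,-0.9],"turn": 0}
    - {"hand": -0.4,"xyz": [0,0,-0.9],"turn": 0}
    - {"hand": -0.4,"xyz": [0,0,-0.55],"turn": 0}

```text
t: 25.25
eef_pos: [0.4728, -0.1109, 0.045]
tcp_rot: [-3.132, -0.24, 0.0]
contact_force: [-0.6, -0.5, 1.4]
finger_gap: 0.699
```

Emit:
send_rows:
  commands:
    - {"hand": -0.4,"xyz": [0,0,-0.2],"turn": 0}
    - {"hand": -0.4,"xyz": [0,0,0],"turn": 0}
    - {"hand": -0.4,"xyz": [0,0,0],"turn": 0}
    - {"hand": -0.4,"xyz": [0,0,0],"turn": 0}
    - {"hand": -0.1,"xyz": [0,0,0],"turn": 0}

```text
t: 25.67
eef_pos: [0.473, -0.1116, 0.0429]
tcp_rot: [3.132, 0.238, 0.003]
contact_force: [0.3, -0.5, 0.3]
finger_gap: 0.575
```

Emit:
send_rows:
  commands:
    - {"hand": 0.1,"xyz": [0,0.04,0],"turn": 0}
    - {"hand": 0.3,"xyz": [0,0,0],"turn": 0}
    - {"hand": 0.6,"xyz": [0,0,0],"turn": 0}
    - {"hand": 1,"xyz": [0,0,0],"turn": 0}
    - {"hand": 1,"xyz": [0,0,0],"turn": 0}
  newtons: 40

```text
t: 26.08
eef_pos: [0.4726, -0.1107, 0.0426]
tcp_rot: [3.133, 0.238, 0.001]
contact_force: [-0.0, 0.6, 6.4]
finger_gap: 0.299
```

Emit:
send_rows:
  commands:
    - {"hand": 1,"xyz": [0,0,0],"turn": 0}
    - {"hand": 1,"xyz": [0,0,0],"turn": 0}
    - {"hand": 1,"xyz": [0,0,0],"turn": 0}
    - {"hand": 1,"xyz": [0,0,0],"turn": 0}
    - {"hand": 1,"xyz": [0,0,0],"turn": 0}

```text
t: 26.5
eef_pos: [0.4726, -0.1107, 0.0426]
tcp_rot: [3.133, 0.238, 0.001]
contact_force: [-0.7, 1.1, 5.4]
finger_gap: 0.3
```

Emit:
send_rows:
  commands:
    - {"hand": 1,"xyz": [0,0,0.05],"turn": 0}
    - {"hand": 1,"xyz": [-0.05,-0.0075,0],"turn": 0}
    - {"hand": 1,"xyz": [-0.1,-0.015,0],"turn": 0}
    - {"hand": 1,"xyz": [-0.1,-0.015,0],"turn": 0}
    - {"hand": 1,"xyz": [-0.1,-0.015,0],"turn": 0}

```text
t: 26.92
eef_pos: [0.4651, -0.1118, 0.043]
tcp_rot: [3.133, 0.238, -0.0]
contact_force: [0.9, 0.7, -1.1]
finger_gap: 0.299
```

Sliding out freely; continue.

Emit:
send_rows:
  commands:
    - {"hand": 1,"xyz": [-0.3,-0.045,0],"turn": 0}
    - {"hand": 1,"xyz": [-0.3,-0.045,0],"turn": 0}
    - {"hand": 1,"xyz": [-0.3,-0.045,0],"turn": 0}
    - {"hand": 1,"xyz": [-0.3,-0.045,0],"turn": 0}
    - {"hand": 1,"xyz": [-0.3,-0.045,0],"turn": 0}

```text
t: 27.33
eef_pos: [0.434, -0.1164, 0.0431]
tcp_rot: [-3.132, -0.237, 0.002]
contact_force: [-0.1, -0.6, -0.3]
finger_gap: 0.3
```

Emit:
send_rows:
  commands:
    - {"hand": 1,"xyz": [-0.05,0,0],"turn": 0}
    - {"hand": 1,"xyz": [0,0,0.5],"turn": 0}
    - {"hand": 1,"xyz": [0,0,1],"turn": 0}
    - {"hand": 1,"xyz": [0,0,1],"turn": 0}
    - {"hand": 1,"xyz": [0,0,1],"turn": 0}

```text
t: 27.75
eef_pos: [0.4345, -0.1162, 0.1144]
tcp_rot: [-3.132, -0.238, -0.0]
contact_force: [0.3, -0.1, -1.3]
finger_gap: 0.298
```

```bash
python3 - <<'E'
from h import *
import pickle
w=optics.snapshot("wrist");s=optics.snapshot("side");t=optics.snapshot("top")
pickle.dump((w,s,t),open("w16.pkl","wb"))
cv2.imwrite("pics/w16.png",w["pixels"][:,:,::-1]);crop(s,"s16",280,200,130,130,5)
o=robot.observe();print(o['eef_pos'],o['tcp_rot'],o['finger_gap'],o['contact_force'],2*np.arctan2(o['tcp_rot'][1],o['tcp_rot'][0]))
E
```

```text
[ 0.43589135 -0.1163606   0.11483273] [3.13152983 0.2382738  0.00699517] 0.30334050318612754 [ 0.99443551  0.35531826 -1.47685556] 0.1518845900183217
```

View pics/w16.png

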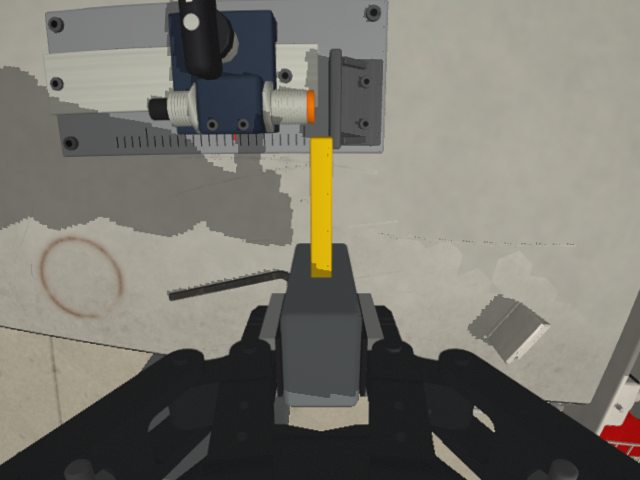

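View pics/s16.png

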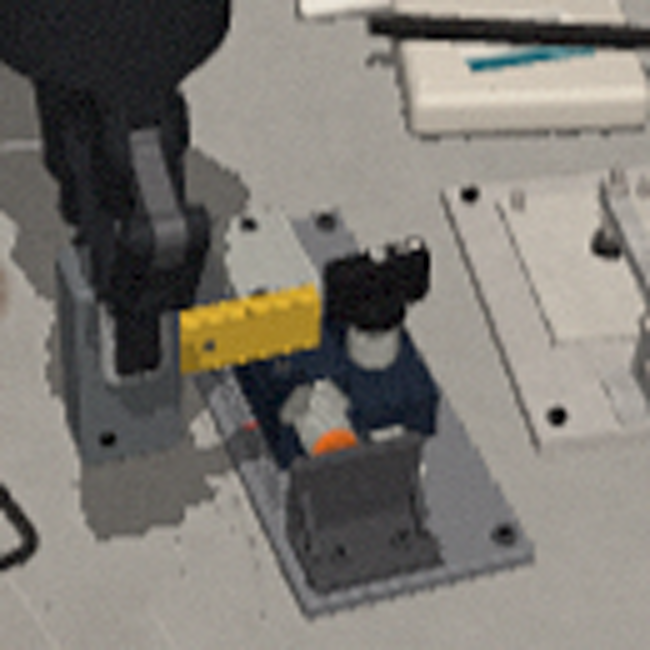

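Emit:
send_rows:
  commands:
    - {"hand": 1,"xyz": [0.2,-0.5,0],"turn": -0.1}
    - {"hand": 1,"xyz": [0.4,-0.9,0],"turn": -0.2}
    - {"hand": 1,"xyz": [0.5,-0.9,0],"turn": -0.2}
    - {"hand": 1,"xyz": [0.5,-0.9,0],"turn": -0.2}
    - {"hand": 1,"xyz": [0.5,-0.9,0],"turn": -0.2}

```text
t: 28.32
eef_pos: [0.4762, -0.1997, 0.112]
tcp_rot: [-3.14, -0.065, 0.003]
contact_force: [0.0, 0.3, -2.1]
finger_gap: 0.298
```

Emit:
send_rows:
  commands:
    - {"hand": 1,"xyz": [0.5,-0.9,0],"turn": -0.2}
    - {"hand": 1,"xyz": [0.5,-0.9,0],"turn": -0.2}
    - {"hand": 1,"xyz": [0.5,-0.9,0],"turn": -0.2}
    - {"hand": 1,"xyz": [0.5,-0.9,0],"turn": -0.2}
    - {"hand": 1,"xyz": [0.5,-0.9,0],"turn": -0.2}

```text
t: 28.73
eef_pos: [0.5259, -0.2898, 0.1115]
tcp_rot: [-3.138, 0.124, 0.004]
contact_force: [0.3, 1.0, -1.6]
finger_gap: 0.301
```

Emit:
send_rows:
  commands:
    - {"hand": 1,"xyz": [0,-0.5,0],"turn": -0.1}
    - {"hand": 1,"xyz": [0,0,-0.6],"turn": 0}
    - {"hand": 1,"xyz": [0,0,-0.8],"turn": 0}
    - {"hand": 1,"xyz": [0,0,-0.8],"turn": 0}
    - {"hand": 1,"xyz": [0,0,-0.6],"turn": 0}

```text
t: 29.15
eef_pos: [0.524, -0.2964, 0.0544]
tcp_rot: [-3.136, 0.138, 0.007]
contact_force: [-0.0, 0.5, -1.9]
finger_gap: 0.301
```

Emit:
send_rows:
  commands:
    - {"hand": 1,"xyz": [0,0,-0.3],"turn": 0}
    - {"hand": 1,"xyz": [0,0,0],"turn": 0}
    - {"hand": 1,"xyz": [0,0,0],"turn": 0}
    - {"hand": 1,"xyz": [0,0,0],"turn": 0}
    - {"hand": 1,"xyz": [0,0,0],"turn": 0}

```text
t: 29.57
eef_pos: [0.527, -0.2985, 0.0519]
tcp_rot: [3.138, -0.139, 0.002]
contact_force: [0.3, 0.5, -1.4]
finger_gap: 0.3
```

Emit:
send_rows:
  commands:
    - {"hand": 1,"xyz": [0,0,-0.2],"turn": 0}
    - {"hand": 1,"xyz": [0,0,-0.15],"turn": 0}
    - {"hand": 1,"xyz": [0,0,-0.08],"turn": 0}
    - {"hand": 1,"xyz": [0,0,0],"turn": 0}
    - {"hand": 1,"xyz": [0,0,0],"turn": 0}

```text
t: 29.98
eef_pos: [0.5264, -0.2983, 0.0427]
tcp_rot: [-3.138, 0.139, -0.0]
contact_force: [-0.3, 0.9, 0.7]
finger_gap: 0.3
```

Emit:
send_rows:
  commands:
    - {"hand": 1,"xyz": [0,0,-0.03],"turn": 0}
    - {"hand": 1,"xyz": [0,0,-0.02],"turn": 0}
    - {"hand": 1,"xyz": [0,0,0],"turn": 0}
    - {"hand": 1,"xyz": [0,0,0],"turn": 0}
    - {"hand": 1,"xyz": [0,0,0],"turn": 0}

```text
t: 30.4
eef_pos: [0.5264, -0.2983, 0.0427]
tcp_rot: [-3.138, 0.139, -0.0]
contact_force: [-2.2, 1.9, 9.8]
finger_gap: 0.298
```

Emit:
send_rows:
  commands:
    - {"hand": 1,"xyz": [0,0,0.04],"turn": 0}
    - {"hand": 1,"xyz": [0,0,0],"turn": 0}
    - {"hand": 0.3,"xyz": [0,0,0],"turn": 0}
    - {"hand": 0.1,"xyz": [0,0,0],"turn": 0}
    - {"hand": -0.2,"xyz": [0,0,0],"turn": 0}

```text
t: 30.82
eef_pos: [0.5263, -0.2983, 0.042]
tcp_rot: [3.139, -0.139, -0.0]
contact_force: [0.7, -0.0, -0.1]
finger_gap: 0.575
```

Emit:
send_rows:
  commands:
    - {"hand": -0.4,"xyz": [0,0,0],"turn": 0}
    - {"hand": -0.4,"xyz": [0,0,0],"turn": 0}
    - {"hand": -0.4,"xyz": [0,0,0.3],"turn": 0}
    - {"hand": -0.4,"xyz": [0,0,0.8],"turn": 0}
    - {"hand": -0.4,"xyz": [0,0,1],"turn": 0}

```text
t: 31.23
eef_pos: [0.5252, -0.2977, 0.0838]
tcp_rot: [-3.137, 0.139, 0.005]
contact_force: [0.7, -0.3, -0.1]
finger_gap: 0.703
```

Emit:
send_rows:
  commands:
    - {"hand": -0.4,"xyz": [0,0,1],"turn": 0}
    - {"hand": -0.4,"xyz": [0,0,1],"turn": 0}
    - {"hand": -0.4,"xyz": [0,0,1],"turn": 0}
    - {"hand": -0.4,"xyz": [0,0,1],"turn": 0}
    - {"hand": -0.4,"xyz": [0,0,0],"turn": 0}

```text
t: 31.65
eef_pos: [0.5287, -0.2998, 0.1686]
tcp_rot: [3.135, -0.14, 0.011]
contact_force: [-0.0, 0.1, 0.4]
finger_gap: 0.699
```

```bash
python3 - <<'E'
from h import *
import pickle
w=optics.snapshot("wrist");s=optics.snapshot("side");t=optics.snapshot("top")
pickle.dump((w,s,t),open("w17.pkl","wb"))
cv2.imwrite("pics/w17.png",w["pixels"][:,:,::-1]);crop(s,"s17",290,220,200,190,4);crop(t,"t17",280,190,110,70,7)
o=robot.observe();print(o['t'],o['eef_pos'],o['tcp_rot'],o['finger_gap'],o['contact_force'])
E
```

```text
31.8 [ 0.52608425 -0.29801171  0.16430684] [-3.13832404e+00  1.38856181e-01  2.13774925e-04] 0.6986776611241803 [-0.28101873 -0.11926921 -0.5398738 ]
```

View pics/w17.png

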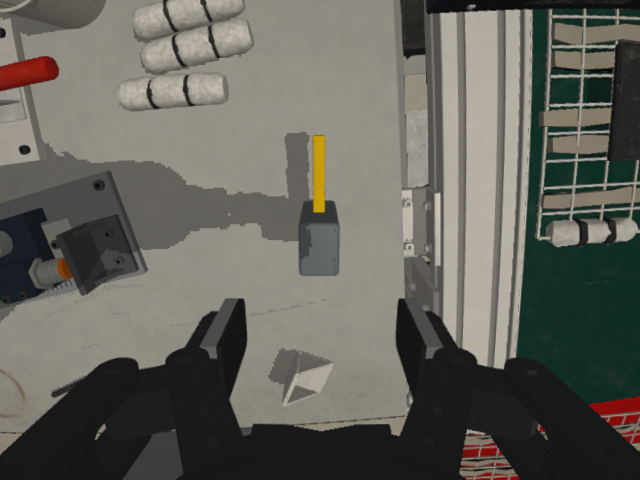

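View pics/s17.png

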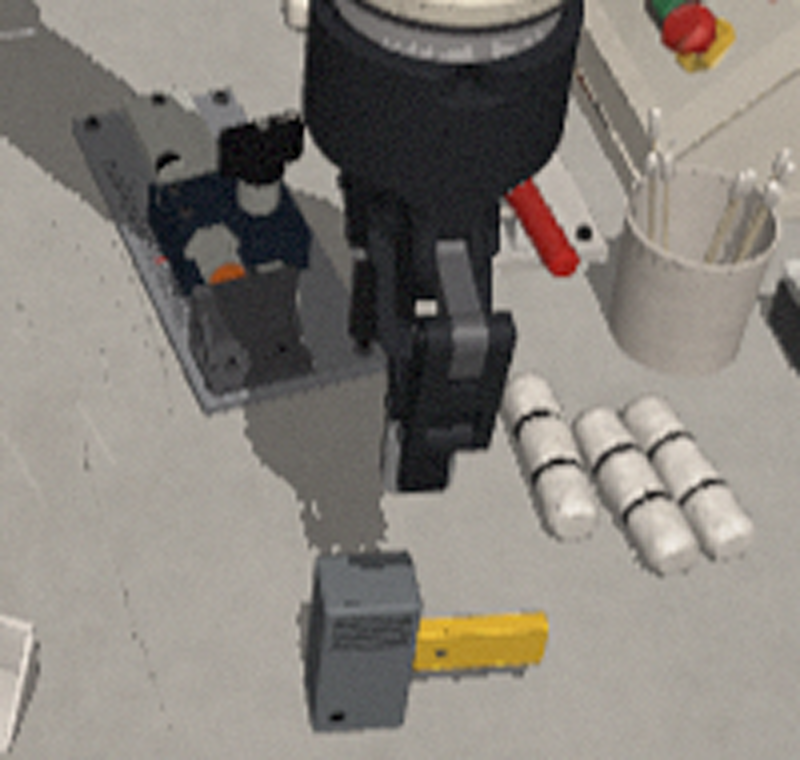

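View pics/t17.png

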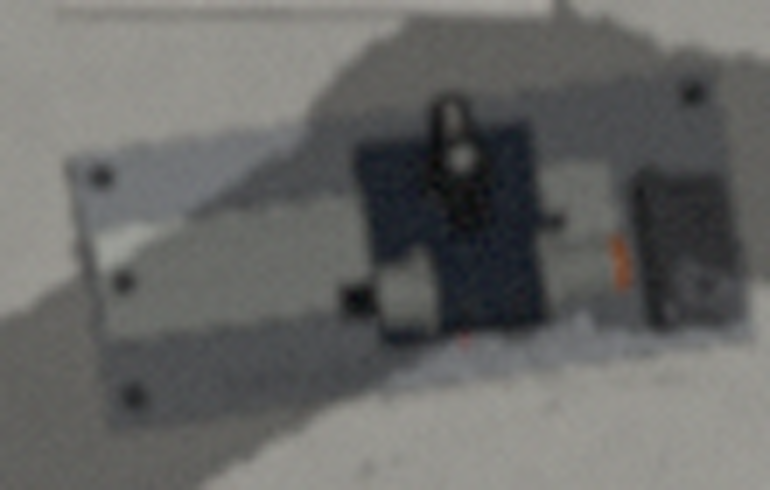

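```bash
python3 - <<'E'
from h import *
import pickle
w,s,t=pickle.load(open("w16.pkl","rb")); crop(w,"w16g",280,40,60,110,6)
E
```

```text
(no output)
```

View pics/w16g.png

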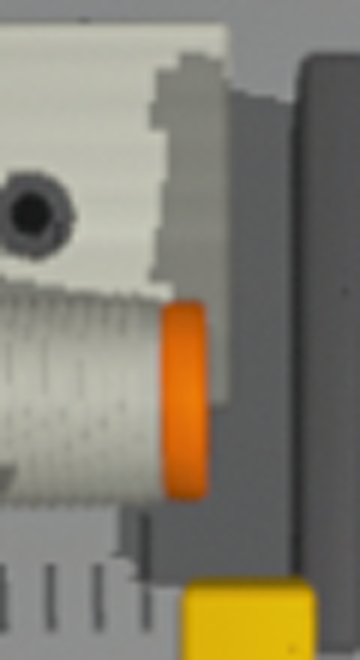

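```bash
python3 - <<'E'
from h import *
import pickle
w,s,t=pickle.load(open("w16.pkl","rb"))
f=lambda u,v,z:onz(w,(280+(u+.5)/6-.5,40+(v+.5)/6-.5),z)
n=np.array([-np.sin(.151),np.cos(.151)])
print((f(209,400,.040)[:2]-f(299,400,.048)[:2])@n)
print((f(206,305,.036)[:2]-f(299,305,.048)[:2])@n)
o=robot.observe(); print(o['t'],o['joint_velocities'].round(3)); print(robot.sign_off())
E
```

```text
0.007836082430644728
0.008103085332615336
31.8 [ 0.002  0.021 -0.005  0.015  0.     0.001 -0.001]
the job is handed in; nothing more can be done
None
```

The sensor gap is set and locked, the gauge is back upright on the bench, and I handed the job in at 31.8 s of the 72 s allowed.

**What I did**
- I felt the gauge against the base plate's near edge and then against the trigger plate, and released it with its foot on the bench.
- I slid the carriage by its knob until it stopped on the blade at about 3 N.
- In the same grip I turned the knob clockwise to about 1.5 rad, past the 1.1 rad lock point. The measured position stayed within 0.1 mm while it turned.
- I drew the gauge out sideways and stood it at about (0.526, -0.298), near where it started.

**Last checks**
- The measured gap after the gauge came out was 7.8 to 8.1 mm, against the 8 mm blade.
- The gauge is upright and well clear of the module, and the gripper is open and about 8 cm above it. The hex key and screwdriver looked undisturbed. I did not check the loupe and corner bracket individually.

**One thing that went wrong**
- The first grip on the knob closed on its hub, about 5 mm too low. I opened, raised the gripper and gripped the bar properly before moving the carriage.

No check failed or disagreed, but the knob angle comes from the tool's turn, not from a direct reading.

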